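# Clear the cradle and hold the clamp arm over it

## Robot

A 6-joint arm with a two-finger parallel gripper is mounted at the origin on the work surface. World frame = base frame: x ahead of the robot, y to its left, z up, the work surface at z = 0. Lengths are in mm, angles in degrees, forces in N, time in s.
With the tool pointing down it reaches from about 375 to 900 mm from the base axis. Payload 3.1 kg.
Tool frame: the origin (TCP) lies midway between the tips of the shut fingers; the grasp point (between the pads) lies arm.hold_point_z behind it (arm.hold_point_z is the distance from the TCP to the grasp point, in mm); z points along the fingers, x is the direction in which the jaws open and shut, and the axes are right-handed (so a half turn about z gives the same grasp; the last joint's range is limited). The gripper opens to 87 mm and grips with 3 to 60 N. Pads are 19 mm wide; open, the fingers measure 117 mm over their backs; the gripper's body (75 mm by 190 mm) begins 51 mm behind the grasp point.
Start: joints at [66.893, 30.224, 82.088, -0, 67.689, -10.227], TCP at [139.28, 609.26, 191.148] pointing down, gripper open.
Joint ranges: [-176.69, 176.69], [-43.24, 126.21], [12.49, 139.97], [-82, 262], [0, 151.66], [-163.58, 163.58]. Speed limits (degrees/s): [159.86, 159.86, 180, 180, 180, 180].

## Interface

Orientations are given as a 3x3 rotation matrix whose columns are the frame's x, y, z axes.
In Python, from workcell import telemetry, cams, order, arm gives the robot as it stands.
- The arm moves only by the tool apply_moves, never from a script. Its argument "targets" is a list of rows, each an object of numbers: "x", "y", "z": the shift along the tool's x, y, z in units of 2.5 cm (1.0 is 2.5 cm); "wx", "wy", "wz": the turn, a rotation vector about the tool's x, y, z in units of 4 degrees (1.0 is 4 degrees); "gripper": the opening in per cent of the stroke, from 0 (shut) to 100 (fully open). In form: [{"x": .., "y": .., "z": .., "wx": .., "wy": .., "wz": .., "gripper": ..}, ...]. A call has 1 to 12 rows; each row shifts and turns the commanded pose from where the row before left it, along the tool's axes as they then stand; what a row does not reach is not made up. A row lasts 1/12 s, in which the tool goes at most 41.7 mm and 7.16 degrees, less where a joint would pass 70% of its speed; a pose out of reach is approached as far as the arm can. A call with a number of a shift or a turn outside -1 to 1 is refused whole. A call with a gripper value outside its range is refused whole. The fingers move at their own pace and stop on an object; the grip force is fixed at half the most. Time passes only in rows, so rows that do not move let the fingers close. It gives the time, the measured TCP pose, the force and the opening at its end, in the units of the state.
- telemetry.get_obs(): the state, without advancing time (a new reading comes with each control period).
- cams.camera(name): name is "scene" or "top" or "wrist"; returns a dict with "frame" (400x640x3 uint8, red, green, blue), "range_z" (400x640 float32, mm along the optical axis (not along the pixel's ray), 0 where there is no reading), "intrinsics" (3x3 intrinsics, pixels), "R" (3x3) and "t" (3): a world point X has camera coordinates R X + t. Camera axes: x right, y down, z forward; pixel columns grow to the right and rows downward; lengths in mm; the calibration is good to about 2 mm. The wrist camera is an equidistant fisheye: a pixel r from the principal point sees the ray r / f radians off the axis. A picture is of the moment at which its call begins.
- order.finish_job(): hands the job in, once; it reports no verdict.
The state is a dict: "clock": time; "joints": joint angles; "joint_vel": joint speeds; "joint_torque": joint torques, N m; "position": TCP position; "orientation": TCP orientation; "force": force on the tool from outside, world axes, zero at the start; "moment": the same for the moment, N m; "width": finger opening in mm.
Only numpy, scipy, OpenCV 4.12 (cv2) and the standard library are available. Lean on these libraries where they do the work, as an engineer would, in place of code of your own. Each camera call takes 0.05 s, during which the arm holds its last target. There are 200 camera calls.

## Task

The lab's clamp arm is about to be seated in its cradle, but a rubber stopper and a thumbscrew have been left on the cradle's bed: put each into the tray that already holds its kind, and only then pick up the clamp arm. Grip its bar at the balance point (nearer the heavy boss than the jaw), lift it, and hold it level and still a few centimetres above the cradle, boss over the wide saddle and bar over the narrow fork, without letting it bump the cradle. Finish while still holding it there, with everything else on the bench left where it was.

Things in the scene. Friction and masses are not known exactly. Their poses are not given: they have to be found in the camera images.
- clamp_balance (a point): Balance point of the clamp arm, on the bar's centre line, 32 mm above the arm's underside (bar's underside at 25 mm). The centre of gravity lies here along the arm: 43 mm from the bar's middle towards the boss, 37 mm from the boss's inner face, 55 mm from clamp_boss. x axis along the bar from boss to jaw, z up.
- clamp_boss (a point): Point of the clamp arm inside its boss: mid-length of the boss, on the line of the bar, 32 mm above the boss's underside (the boss's top is 14 mm above it).
- clamp_neck (a point): Point on the clamp arm's bar centre line, 10 mm short of the jaw, 168 mm from clamp_boss; this is the part of the bar that belongs over the cradle's fork.
- clamp: Clamp arm, one loose rigid part, 0.35 to 0.7 kg, 240 mm long, lying level: steel bar 12 wide, 14 tall, 160 mm long, with a heavy grey cast boss (36 long, 34 wide, 46 mm tall) on one end and a light aluminium two-pronged jaw (44 long, 40 wide, 45 mm tall) on the other; both stand on the bench. Origin under the bar's middle, at bench height; x from boss to jaw, z up.
- cradle: Aluminium cradle fixed to the bench: base plate 225 x 90 mm, 12 mm thick, two notched uprights 168 mm apart. Origin under the plate on its long centre line; x from saddle to fork, y across, z up. The bed between the uprights (x -84 to +62 mm) is 12 mm above the bench; stopper and thumbscrew stand on it, in line along x within 15 mm in y, 60 to 88 mm apart.
- saddle (a point): Centre of the top of the cradle's wide saddle upright (28 mm thick, 70 mm wide, 42 mm wide notch for the boss), at cradle x -98 mm, 60 mm above the bench.
- fork (a point): Centre of the top of the cradle's narrow fork upright (16 mm thick, 38 mm wide, 18 mm wide notch for the bar), at cradle x +70 mm, 75 mm above the bench.
- stopper_mid (a point): Centre, half-way up, of the loose black rubber stopper: a 30 mm tall solid cone standing on its narrow end, 24 mm across below and 30 mm across on top, 25 g.
- screw_mid (a point): Centre, half-way up, of the loose steel thumbscrew: it stands on its flat head (28 mm across, 10 mm high) with a plain 10 mm stem pointing up, 40 mm tall in all, 45 g.
- stopper_tray_free (a point): Middle of the empty part of the stopper tray, on its inner floor (3 mm above the bench). Fixed white open box, 92 mm in its x, 110 mm in its y, walls 26 mm high, 3 mm thick; three fixed rubber stoppers of the same kind (30 mm tall) stand in a row along its +y side. The empty part reaches 43 mm either way in x, and in y from -34 to +34 mm of this point.
- screw_tray_free (a point): Middle of the empty part of the screw tray, on its inner floor (3 mm above the bench). Fixed white open box, 92 mm in its x, 110 mm in its y, walls 26 mm high, 3 mm thick; three fixed thumbscrews of the same kind standing stem up (40 mm tall) stand in a row along its +y side. The empty part reaches 43 mm either way in x, and in y from -34 to +34 mm of this point.
- dish: Bystander, loose: small shallow glass dish, 60 mm across, 14 mm high; origin at the centre of its underside.
- spatula: Bystander, loose: thin steel lab spatula, 150 mm long, 12 mm wide, 5 mm thick, lying flat on the bench; x axis along it.
- amber_bottle: Bystander, loose: capped amber glass bottle, 52 mm across, 105 mm high; origin at the centre of its underside.
- white_jar: Bystander, loose: white plastic jar, 52 mm across, 60 mm high; origin at the centre of its underside.
- flask: Bystander, loose: conical glass flask, 72 mm across at the foot, 100 mm high; origin at the centre of its underside.
- beaker: Bystander, loose: glass beaker, 60 mm across, 75 mm high; origin at the centre of its underside.
- drop_bottle: Bystander, loose: small clear bottle with a blue cap, 36 mm across, 70 mm high; origin at the centre of its underside.
There are look-alikes about, which are no part of the job. Leave any orange look-alike of the part that bears stopper_tray_free alone. Leave any orange look-alike of the clamp alone.

How it is judged:
By the outcome, as a careful person would: the job done as asked, in the order asked, and still so for the second after the job is handed in, while the arm keeps its last pose, push and grip.
It also fails if it takes over 72 s, if anything falls off the work surface, if the arm or the gripper's body presses on something with over 40 N, if the wrist force passes 120 N, or if a joint passes its speed limit or range.

## Working session

There is one attempt and no reset: what is moved stays moved. The work goes in short steps, Python scripts to look and compute and a tool call to move; the robot and the scene stay as the last step left them, time stands still between calls to the robot, and variables do not carry over. Pictures are saved under pics/ and viewed, about 8 in all and at most 12, crops included, and the job is handed in when it is done.

Besides the shell and the picture viewer there is one more tool, called after "Emit:" by a JSON object that holds its "method" and its "body", one argument or row to a line. apply_moves: Moves the arm, as the interface text tells. Shifts and turns lie within -1 to 1; 1 stands for 2.5 cm of shift or 4 degrees of turn. Its arguments: {"type":"object","properties":{"targets":{"type":"array"}},"required":["targets"]}

```bash
mkdir -p pics; ls; python3 - <<'E'
from workcell import telemetry, cams, order, arm
import cv2,numpy as np
print(arm.hold_point_z, telemetry.get_obs())
for n in ["top","scene"]:
    c=cams.camera(n); cv2.imwrite(f"pics/{n}0.png",c["frame"][:,:,::-1]); np.savez(f"pics/{n}0.npz",**c)
    print(n,c["intrinsics"],c["R"],c["t"],(c["range_z"]>0).mean())
E
```

```text
pics
18.700000000000003 {'clock': 0.0, 'joints': array([ 6.68920937e+01,  3.02784343e+01,  8.21575845e+01,  7.57619806e-04,
        6.76879526e+01, -1.02274498e+01]), 'joint_vel': array([ 0.04989031, -0.09295233,  0.00094188,  0.17569303, -0.00461522,
        0.02519557]), 'joint_torque': array([ 8.03154344e-04, -4.40046215e+01, -1.76588255e+01,  6.35452475e-02,
        5.82478114e-02, -1.56169849e-04]), 'position': array([138.97173691, 608.52909487, 190.17075157]), 'orientation': array([[ 2.22921605e-01,  9.74835995e-01, -8.60429014e-04],
       [ 9.74834054e-01, -2.22922914e-01, -1.98530688e-03],
       [-2.12715795e-03, -3.96207708e-04, -9.99997659e-01]]), 'force': array([ 1.06494803,  0.10132664, -0.3256847 ]), 'moment': array([ 0.03576196,  0.00375372, -0.00473365]), 'width': 86.80847513664763}
top [[420.78531273   0.         318.44582206]
 [  0.         420.78531273 196.46444218]
 [  0.           0.           1.        ]] [[ 0.02924192 -0.99957049 -0.00193341]
 [-0.9978626  -0.02907877 -0.05852049]
 [ 0.05843913  0.00364053 -0.99828434]] [  18.33698423  549.88628837 1273.94099903] 0.9960234375
scene [[428.36393053   0.         314.10978541]
 [  0.         428.36393053 199.46712635]
 [  0.           0.           1.        ]] [[ 0.34178176  0.9396682   0.01445356]
 [ 0.68772376 -0.23960214 -0.68529326]
 [-0.64048517  0.24416079 -0.72812379]] [-199.72153639 -290.59350616 1513.35071545] 0.99594921875
```

View pics/top0.png

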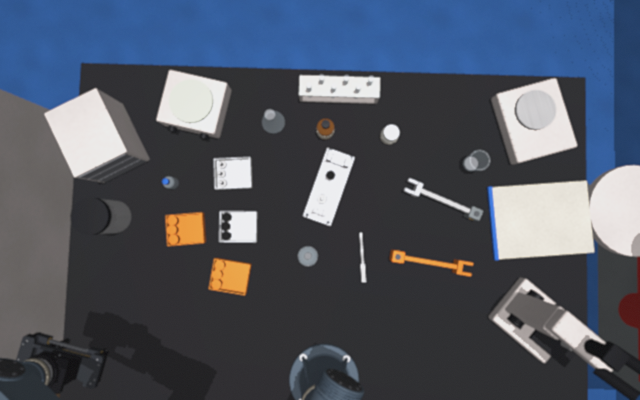

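View pics/scene0.png

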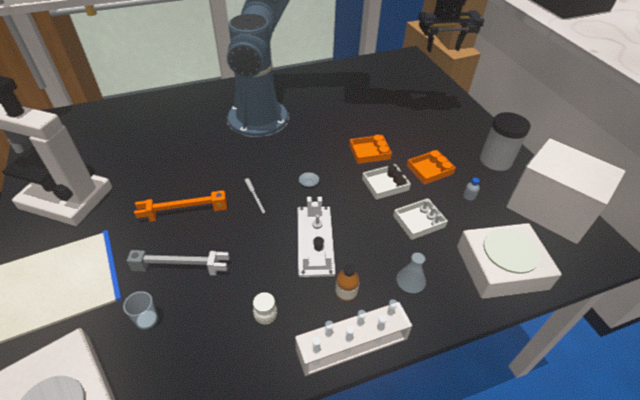

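Top view: cradle at (329,187) with its saddle at (340,157) and fork at (320,215), stopper at (330,175), screw at about (322,200). The grey clamp has its boss at (476,213) and jaw at (413,187). White screw tray is at (233,173) and white stopper tray at (238,227). Next I convert these to world positions using depth.

```bash
cat > h.py <<'E'
import numpy as np,cv2
def world(c):
    K=c["intrinsics"];d=c["range_z"];v,u=np.mgrid[:400,:640]
    P=np.stack([(u-K[0,2])/K[0,0]*d,(v-K[1,2])/K[1,1]*d,d],-1)
    return (P-c["t"])@c["R"]
def proj(c,X):
    p=c["R"]@np.array(X,float)+c["t"];p=c["intrinsics"]@(p/p[2]);return p[:2]
def ortho(c,x0,x1,y0,y1,s=.5):
    "world points of a region, plus mask image"
    W=world(c);return W,(W[...,0]>x0)&(W[...,0]<x1)&(W[...,1]>y0)&(W[...,1]<y1)
E
python3 - <<'E'
from h import *
c=dict(np.load("pics/top0.npz"));W=world(c);z=W[...,2]
print("table z",np.median(z[240:300,320:350]),[np.round(W[v,u],0) for v,u in [(187,329),(213,476),(187,413),(173,233),(227,238)]])
m=((z>4)&(z<150)).astype(np.uint8)
n,l,s,ce=cv2.connectedComponentsWithStats(m)
for i in range(1,n):
    if s[i,4]<60: continue
    P=W[l==i]; r=cv2.minAreaRect(P[:,:2].astype(np.float32))
    print(np.round(ce[i]),s[i,4],"ctr",np.round(r[0],1),"size",np.round(r[1]),"ang",round(r[2],1),"zmax",round(np.percentile(P[:,2],97)),"col",c["frame"][l==i].mean(0).round())
im=c["frame"][:,:,::-1]
a=cv2.resize(im[140:235,295:365],None,fx=6,fy=6,interpolation=cv2.INTER_CUBIC)
zz=np.clip(z[140:235,295:365]*2.5,0,255).astype(np.uint8)
b=cv2.resize(cv2.applyColorMap(zz,cv2.COLORMAP_JET),None,fx=6,fy=6,interpolation=cv2.INTER_NEAREST)
cv2.imwrite("pics/crad.png",cv2.resize(np.hstack([a,b]),None,fx=.9,fy=.9))
E
```

```text
table z -0.5728264432354477 [array([579.,   3.,  13.]), array([ 512., -436.,   49.]), array([ 588., -259.,   -4.]), array([616., 303.,  -0.]), array([448., 280.,   3.])]
[194. 104.] 3686 ctr [823.1 435.6] size [213. 200.] ang 78.8 zmax 81 col [209. 209. 205.]
[339.  89.] 2031 ctr [884.1 -22. ] size [ 93. 256.] ang 3.3 zmax 108 col [212. 211. 210.]
[533. 121.] 4936 ctr [ 802.3 -630.4] size [226. 226.] ang 16.1 zmax 64 col [211. 207. 206.]
[120. 145.] 1879 ctr [682.5 626.7] size [140. 256.] ang 74.7 zmax 146 col [89. 87. 87.]
[273. 121.] 424 ctr [780.4 184.3] size [75. 72.] ang 69.2 zmax 102 col [105. 110. 115.]
[325. 129.] 291 ctr [756.8  21.4] size [55. 50.] ang 11.4 zmax 108 col [107.  80.  59.]
[389. 134.] 278 ctr [ 745.3 -183.1] size [54. 62.] ang 27.5 zmax 63 col [198. 198. 199.]
[328. 186.] 2119 ctr [583.6   5.5] size [ 96. 230.] ang 73.4 zmax 61 col [225. 225. 228.]
[477. 161.] 380 ctr [ 662.6 -439.2] size [71. 58.] ang 36.1 zmax 76 col [111. 114. 118.]
[230. 172.] 619 ctr [616.6 303.8] size [ 99. 126.] ang 4.1 zmax 41 col [202. 203. 205.]
[170. 182.] 159 ctr [581.7 491.1] size
[... 238 characters left out ...]
6.] 1292 ctr [471.7 694.1] size [114. 172.] ang 1.3 zmax 150 col [62. 62. 64.]
[233. 227.] 553 ctr [450.6 282.1] size [ 99. 121.] ang 0.6 zmax 36 col [146. 146. 148.]
[181. 229.] 588 ctr [438.3 442.9] size [ 94. 123.] ang 5.9 zmax 36 col [207. 130.  56.]
[307. 256.] 255 ctr [367.1  62.3] size [57. 57.] ang 65.1 zmax 17 col [137. 145. 152.]
[429. 262.] 568 ctr [ 357.4 -314.9] size [255.  44.] ang 82.5 zmax 49 col [208. 138.  66.]
[225. 276.] 601 ctr [297.9 298.4] size [122. 108.] ang 76.5 zmax 36 col [207. 136.  61.]
[528. 323.] 2909 ctr [ 181.  -647.9] size [279. 170.] ang 51.6 zmax 135 col [119. 115. 114.]
[319. 366.] 1901 ctr [32.8 14.6] size [138. 212.] ang 17.5 zmax 132 col [72. 81. 90.]
```

View pics/crad.png

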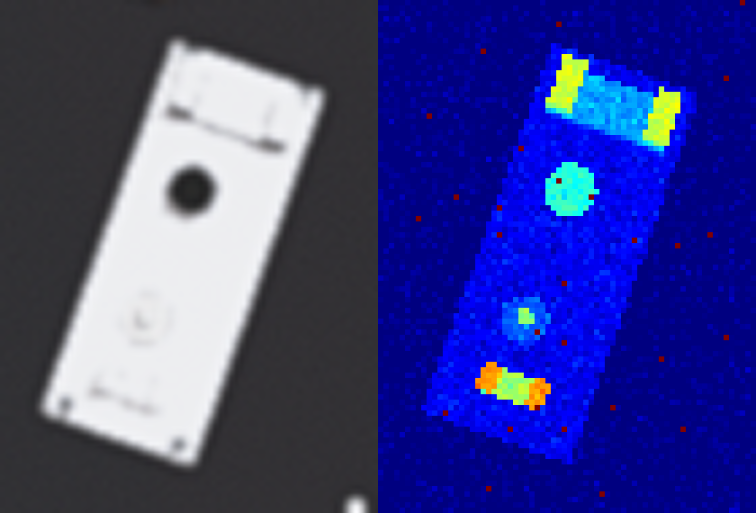

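Clear picture: the crop shows the saddle horns at upper right, the stopper as a black disc, the screw as a faint ring and the fork at bottom. Now exact positions.

```bash
python3 - <<'E'
from h import *
c=dict(np.load("pics/top0.npz"));W=world(c)
def sel(u0,u1,v0,v1,z0,z1):
    S=W[v0:v1,u0:u1].reshape(-1,3);return S[(S[:,2]>z0)&(S[:,2]<z1)]
def rep(n,P):
    r=cv2.minAreaRect(P[:,:2].astype(np.float32));m=P.mean(0)
    print(n,len(P),"mean",m.round(1),"rect",np.round(r[0],1),np.round(r[1],1),round(r[2],1));return m
s=rep("saddle horns",sel(320,362,145,172,52,70))
f=rep("fork horns",sel(310,335,203,220,69,85))
pl=sel(295,365,140,235,7,17);rep("plate",pl)
d=f-s;print("sep",np.hypot(*d[:2]),"ang",np.degrees(np.arctan2(d[1],d[0])))
g=c["frame"].mean(2)
st=W[165:190,318:342][(g[165:190,318:342]<100)]
rep("stopper",st[(st[:,2]>36)&(st[:,2]<50)])
rep("stem",sel(315,330,192,207,45,60)); rep("head",sel(315,330,190,208,18,27))
b=rep("boss top",sel(464,490,200,225,40,55))
j=rep("jaw",sel(400,428,175,202,35,55)); rep("bar",sel(422,470,188,215,32,46))
d=j-b;print("clamp ang",np.degrees(np.arctan2(d[1],d[0])),np.hypot(*d[:2]))
rep("stray stoppers",sel(215,262,205,250,30,45));rep("scr tray screws",sel(205,255,155,190,34,50))
rep("strayrim",sel(210,262,205,250,22,30));rep("scrrim",sel(205,255,150,195,22,30))
E
```

```text
saddle horns 95 mean [662.8 -22.2  59.1] rect [663.5 -22.2] [69.7 28.6] 71.5
fork horns 36 mean [503.7  29.8  74.2] rect [503.7  29.7] [37.6 15.6] 71.1
plate 1564 mean [572.2   6.8  11.6] rect [580.  -34.4] [183.9 258.2] 77.2
sep 167.41351515327574 ang 161.90845440637287
stopper 45 mean [613.9   1.1  41.8] rect [614.7   1.4] [21.7 18.2] 1.6
stem 8 mean [542.3  23.9  52.3] rect [542.7  23.5] [6. 6.] 1.7
head 48 mean [541.9  24.4  22.1] rect [541.4  23.3] [24.3 24.4] 1.7
boss top 144 mean [ 512.1 -434.1   44.9] rect [ 514.3 -428.4] [52.  34.9] 66.9
jaw 156 mean [ 581.1 -258.8   41.8] rect [ 580.5 -261.2] [68.4 40.7] 69.0
bar 223 mean [ 545.6 -348.8   37.9] rect [ 546.  -348.3] [157.8  16.4] 66.6
clamp ang 68.53938093689082 188.38354792780447
stray stoppers 191 mean [451.4 311.3  33.1] rect [465.1 287.5] [ 77.9 112.6] 32.2
scr tray screws 29 mean [612.  333.7  42.3] rect [611.  334.3] [64.4 11. ] 5.6
strayrim 163 mean [449.8 287.6  26.4] rect [450.6 276.9] [110.7  91.6] 89.9
scrrim 141 mean [617.6 302.7  25.7] rect [613.8 300.2] [ 92.5 111.5] 4.3
```

Emit:
{"method": "apply_moves", "body": {
  "targets": [
    {"wz":1,"gripper":70},
    {"wz":0.27,"gripper":70},
    {"x":-0.66,"y":0.98,"gripper":70},
    {"x":-0.66,"y":0.98,"gripper":70},
    {"x":-0.66,"y":0.98,"gripper":70},
    {"x":-0.66,"y":0.98,"gripper":70},
    {"x":-0.66,"y":0.98,"gripper":70},
    {"x":-0.66,"y":0.98,"gripper":70},
    {"x":-0.66,"y":0.98,"gripper":70},
    {"x":-0.66,"y":0.98,"gripper":70},
    {"x":-0.66,"y":0.98,"gripper":70},
    {"x":-0.66,"y":0.98,"gripper":70}
  ]
}}

```text
invalid input
```

Emit:
{"method": "apply_moves", "body": {
  "targets": [
    {"x":-0.66,"y":0.98,"gripper":70},
    {"x":-0.66,"y":0.98,"gripper":70},
    {"x":-0.66,"y":0.98,"gripper":70},
    {"x":-0.66,"y":0.98,"gripper":70},
    {"x":-0.66,"y":0.98,"gripper":70},
    {"x":-0.66,"y":0.98,"gripper":70},
    {"x":-0.66,"y":0.98,"gripper":70},
    {"x":-0.66,"y":0.98,"gripper":70},
    {"x":-0.66,"y":0.98,"gripper":70},
    {"x":-0.66,"y":0.98,"gripper":70},
    {"x":-0.66,"y":0.98,"gripper":70},
    {"x":-0.66,"y":0.98,"gripper":70}
  ]
}}

```text
invalid input
```

Emit:
{"method": "apply_moves", "body": {
  "targets": [
    {"x":-0.66,"y":0.98,"z":0.5,"gripper":70},
    {"x":-0.66,"y":0.98,"z":0.5,"gripper":70},
    {"x":-0.66,"y":0.98,"z":0.5,"gripper":70},
    {"x":-0.66,"y":0.59,"z":0.5,"gripper":70},
    {"gripper":70},
    {"gripper":70},
    {"gripper":70}
  ]
}}

```text
invalid input
```

Emit:
{"method": "apply_moves", "body": {
  "targets": [
    {"x":0,"y":0,"z":0,"wx":0,"wy":0,"wz":1,"gripper":70},
    {"x":0,"y":0,"z":0,"wx":0,"wy":0,"wz":0.27,"gripper":70}
  ]
}}

```text
clock: 0.27
position: [139.1, 608.8, 190.6]
orientation: [[0.31, 0.951, -0.001], [0.951, -0.31, -0.001], [-0.001, -0.0, -1.0]]
force: [0.5, 0.6, 0.6]
width: 80.0
```

All keys are required. Now 26 rows over to the stopper.

Emit:
{"method": "apply_moves", "body": {
  "targets": [
    {"x":-0.66,"y":0.98,"z":0,"wx":0,"wy":0,"wz":0,"gripper":70},
    {"x":-0.66,"y":0.98,"z":0,"wx":0,"wy":0,"wz":0,"gripper":70},
    {"x":-0.66,"y":0.98,"z":0,"wx":0,"wy":0,"wz":0,"gripper":70},
    {"x":-0.66,"y":0.98,"z":0,"wx":0,"wy":0,"wz":0,"gripper":70},
    {"x":-0.66,"y":0.98,"z":0,"wx":0,"wy":0,"wz":0,"gripper":70},
    {"x":-0.66,"y":0.98,"z":0,"wx":0,"wy":0,"wz":0,"gripper":70},
    {"x":-0.66,"y":0.98,"z":0,"wx":0,"wy":0,"wz":0,"gripper":70},
    {"x":-0.66,"y":0.98,"z":0,"wx":0,"wy":0,"wz":0,"gripper":70},
    {"x":-0.66,"y":0.98,"z":0,"wx":0,"wy":0,"wz":0,"gripper":70},
    {"x":-0.66,"y":0.98,"z":0,"wx":0,"wy":0,"wz":0,"gripper":70},
    {"x":-0.66,"y":0.98,"z":0,"wx":0,"wy":0,"wz":0,"gripper":70},
    {"x":-0.66,"y":0.98,"z":0,"wx":0,"wy":0,"wz":0,"gripper":70}
  ]
}}

```text
clock: 1.27
position: [358.5, 328.9, 191.1]
orientation: [[0.307, 0.952, -0.0], [0.952, -0.307, -0.0], [-0.0, -0.0, -1.0]]
force: [0.2, 0.1, -0.5]
width: 60.9
```

Emit:
{"method": "apply_moves", "body": {
  "targets": [
    {"x":-0.66,"y":0.98,"z":0,"wx":0,"wy":0,"wz":0,"gripper":70},
    {"x":-0.66,"y":0.98,"z":0,"wx":0,"wy":0,"wz":0,"gripper":70},
    {"x":-0.66,"y":0.98,"z":0,"wx":0,"wy":0,"wz":0,"gripper":70},
    {"x":-0.66,"y":0.98,"z":0,"wx":0,"wy":0,"wz":0,"gripper":70},
    {"x":-0.66,"y":0.98,"z":0,"wx":0,"wy":0,"wz":0,"gripper":70},
    {"x":-0.66,"y":0.98,"z":0,"wx":0,"wy":0,"wz":0,"gripper":70},
    {"x":-0.66,"y":0.98,"z":0,"wx":0,"wy":0,"wz":0,"gripper":70},
    {"x":-0.66,"y":0.98,"z":0,"wx":0,"wy":0,"wz":0,"gripper":70},
    {"x":-0.66,"y":0.98,"z":0,"wx":0,"wy":0,"wz":0,"gripper":70},
    {"x":-0.66,"y":0.98,"z":0,"wx":0,"wy":0,"wz":0,"gripper":70},
    {"x":-0.66,"y":0.98,"z":0,"wx":0,"wy":0,"wz":0,"gripper":70},
    {"x":-0.66,"y":0.98,"z":0,"wx":0,"wy":0,"wz":0,"gripper":70}
  ]
}}

```text
clock: 2.27
position: [577.0, 50.0, 190.9]
orientation: [[0.308, 0.951, -0.001], [0.951, -0.308, 0.0], [-0.0, -0.001, -1.0]]
force: [0.0, -0.1, -0.1]
width: 60.8
```

Emit:
{"method": "apply_moves", "body": {
  "targets": [
    {"x":-0.66,"y":0.98,"z":0.5,"wx":0,"wy":0,"wz":0,"gripper":70},
    {"x":-0.66,"y":0.98,"z":0.5,"wx":0,"wy":0,"wz":0,"gripper":70},
    {"x":0,"y":0,"z":0.5,"wx":0,"wy":0,"wz":0,"gripper":70},
    {"x":0,"y":0,"z":0.5,"wx":0,"wy":0,"wz":0,"gripper":70},
    {"x":0,"y":0,"z":0,"wx":0,"wy":0,"wz":0,"gripper":70},
    {"x":0,"y":0,"z":0,"wx":0,"wy":0,"wz":0,"gripper":70},
    {"x":0,"y":0,"z":0,"wx":0,"wy":0,"wz":0,"gripper":70}
  ]
}}

```text
clock: 2.85
position: [613.1, 5.0, 141.6]
orientation: [[0.308, 0.952, 0.001], [0.952, -0.308, -0.0], [0.0, 0.001, -1.0]]
force: [0.8, -0.5, -0.4]
width: 61.1
```

```bash
python3 - <<'E'
from workcell import cams
from h import *
c=cams.camera("wrist"); cv2.imwrite("pics/w1.png",c["frame"][:,:,::-1]); np.savez("pics/w1.npz",**c)
print(c["intrinsics"],c["R"],c["t"])
E
```

```text
[[309.70691629   0.         318.79708254]
 [  0.         309.70691629 198.12165949]
 [  0.           0.           1.        ]] [[ 3.07633756e-01  9.51504409e-01  9.12212891e-04]
 [ 9.13988957e-01 -2.95770800e-01  2.77747765e-01]
 [ 2.64548029e-01 -8.46108355e-02 -9.60653604e-01]] [-193.84525329 -577.76510531  180.76487897]
```

View pics/w1.png

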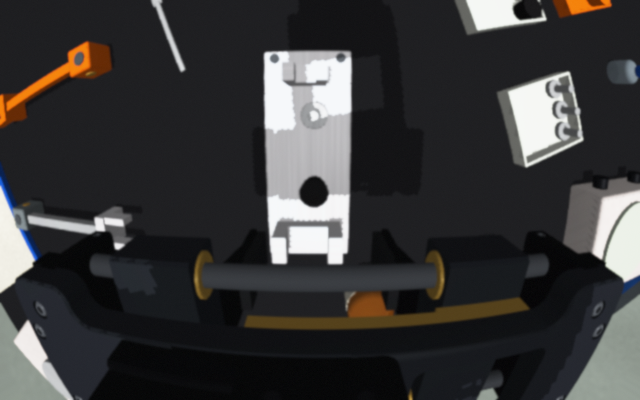

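The wrist view shows the stopper at (314,191), the screw at (315,115), the saddle at (308,240) and the fork at (306,73). Cast rays to cross-check.

```bash
cat >> h.py <<'E'
def wray(c,u,v,z):
    K=c["intrinsics"];a=(u-K[0,2])/K[0,0];b=(v-K[1,2])/K[1,1];r=np.hypot(a,b)
    d=np.array([a/r*np.sin(r),b/r*np.sin(r),np.cos(r)])@c["R"];o=-c["R"].T@c["t"]
    return (o+d*(z-o[2])/d[2])[:2].round(1)
E
python3 - <<'E'
from h import *
c=dict(np.load("pics/w1.npz"));g=c["frame"].mean(2)
m=(g[165:215,290:340]<50).astype(np.uint8);n,l,s,ce=cv2.connectedComponentsWithStats(m)
i=1+np.argmax(s[1:,4]);print(s[i],ce[i])
x,y,w,h=s[i,:4];u=290+x+w/2
print("stopper centre mid-height",wray(c,290+ce[i][0],165+ce[i][1],29))
for (u,v,z) in [(315,107,52),(315,117,22)]: print("screw",wray(c,u,v,z))
gg=cv2.resize(c["frame"][40:270,240:380,::-1],None,fx=2.6,fy=2.6,interpolation=cv2.INTER_CUBIC);cv2.imwrite("pics/w1c.png",gg)
E
```

```text
[ 10  12  28  29 596] [23.48322148 26.47483221]
stopper centre mid-height [615.6  -1. ]
screw [535.5  27. ]
screw [544.6  23.6]
```

View pics/w1c.png

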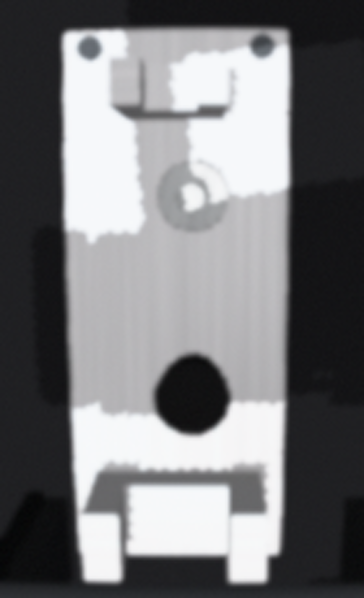

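Emit:
{"method": "apply_moves", "body": {
  "targets": [
    {"x":-0.15,"y":0.11,"z":0.8,"wx":0,"wy":0,"wz":0,"gripper":70},
    {"x":0,"y":0,"z":0.8,"wx":0,"wy":0,"wz":0,"gripper":70},
    {"x":0,"y":0,"z":0.8,"wx":0,"wy":0,"wz":0,"gripper":70},
    {"x":0,"y":0,"z":0.8,"wx":0,"wy":0,"wz":0,"gripper":70},
    {"x":0,"y":0,"z":0.8,"wx":0,"wy":0,"wz":0,"gripper":70},
    {"x":0,"y":0,"z":0.5,"wx":0,"wy":0,"wz":0,"gripper":70},
    {"x":0,"y":0,"z":0.4,"wx":0,"wy":0,"wz":0,"gripper":70},
    {"x":0,"y":0,"z":0,"wx":0,"wy":0,"wz":0,"gripper":70},
    {"x":0,"y":0,"z":0,"wx":0,"wy":0,"wz":0,"gripper":70}
  ]
}}

```text
clock: 3.65
position: [614.7, 0.4, 19.0]
orientation: [[0.308, 0.951, 0.0], [0.951, -0.308, -0.0], [0.0, 0.0, -1.0]]
force: [-0.2, -1.0, 1.4]
width: 60.3
```

Emit:
{"method": "apply_moves", "body": {
  "targets": [
    {"x":0,"y":0,"z":0,"wx":0,"wy":0,"wz":0,"gripper":0},
    {"x":0,"y":0,"z":0,"wx":0,"wy":0,"wz":0,"gripper":0},
    {"x":0,"y":0,"z":0,"wx":0,"wy":0,"wz":0,"gripper":0},
    {"x":0,"y":0,"z":0,"wx":0,"wy":0,"wz":0,"gripper":0},
    {"x":0,"y":0,"z":0,"wx":0,"wy":0,"wz":0,"gripper":0},
    {"x":0,"y":0,"z":0,"wx":0,"wy":0,"wz":0,"gripper":0},
    {"x":0,"y":0,"z":0,"wx":0,"wy":0,"wz":0,"gripper":0},
    {"x":0,"y":0,"z":0,"wx":0,"wy":0,"wz":0,"gripper":0}
  ]
}}

```text
clock: 4.32
position: [614.4, 0.3, 18.7]
orientation: [[0.308, 0.951, -0.0], [0.951, -0.308, 0.0], [-0.0, -0.0, -1.0]]
force: [0.0, 0.2, 0.2]
width: 15.6
```

Width 15.6 mm is less than the stopper; checking.

```bash
python3 - <<'E'
from workcell import cams,telemetry
from h import *
print(telemetry.get_obs()["width"])
a=cams.camera("wrist")["frame"][40:330,200:420,::-1]; s=cams.camera("scene"); p=proj(s,[600,5,30]).astype(int)
b=s["frame"][p[1]-60:p[1]+60,p[0]-70:p[0]+70,::-1]
a=cv2.resize(a,(400,527));b=cv2.resize(b,(400,343));b=cv2.copyMakeBorder(b,0,184,0,0,cv2.BORDER_CONSTANT)
cv2.imwrite("pics/g1.png",np.hstack([a,b]))
E
```

```text
15.56771579037623
```

View pics/g1.png

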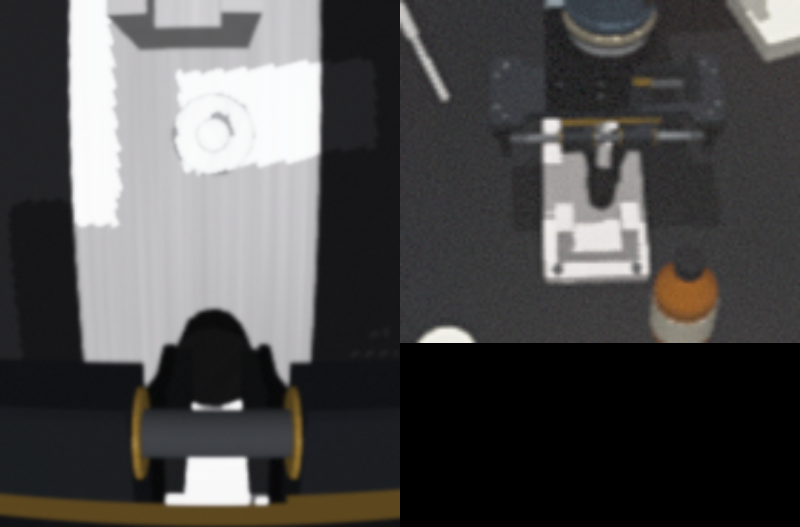

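The stopper shows mostly on the fork side of the fingers. I'll reopen and measure again from here.

Emit:
{"method": "apply_moves", "body": {
  "targets": [
    {"x":0,"y":0,"z":0,"wx":0,"wy":0,"wz":0,"gripper":70},
    {"x":0,"y":0,"z":0,"wx":0,"wy":0,"wz":0,"gripper":70},
    {"x":0,"y":0,"z":0,"wx":0,"wy":0,"wz":0,"gripper":70},
    {"x":0,"y":0,"z":0,"wx":0,"wy":0,"wz":0,"gripper":70},
    {"x":0,"y":0,"z":0,"wx":0,"wy":0,"wz":0,"gripper":70},
    {"x":0,"y":0,"z":0,"wx":0,"wy":0,"wz":0,"gripper":70},
    {"x":0,"y":0,"z":-0.9,"wx":0,"wy":0,"wz":0,"gripper":70},
    {"x":0,"y":0,"z":-0.9,"wx":0,"wy":0,"wz":0,"gripper":70},
    {"x":0,"y":0,"z":-0.9,"wx":0,"wy":0,"wz":0,"gripper":70},
    {"x":0,"y":0,"z":-0.9,"wx":0,"wy":0,"wz":0,"gripper":70},
    {"x":0,"y":0,"z":0,"wx":0,"wy":0,"wz":0,"gripper":70},
    {"x":0,"y":0,"z":0,"wx":0,"wy":0,"wz":0,"gripper":70}
  ]
}}

```text
clock: 5.42
position: [615.5, 0.2, 110.1]
orientation: [[0.308, 0.951, 0.003], [0.951, -0.308, -0.001], [0.0, 0.003, -1.0]]
force: [0.3, -0.7, 0.1]
width: 60.3
```

```bash
python3 - <<'E'
from workcell import cams,telemetry
from h import *
c=cams.camera("wrist");np.savez("pics/w2.npz",**c);s=cams.camera("scene");np.savez("pics/s2.npz",**s)
for n,k in(("pics/w1.npz",1),("pics/w2.npz",0)):
    c=dict(np.load(n));g=c["frame"].mean(2)
    R=c["R"];K=c["intrinsics"]
    # world points from fisheye range
    v,u=np.mgrid[:400,:640];a=(u-K[0,2])/K[0,0];b=(v-K[1,2])/K[1,1];r=np.hypot(a,b)+1e-9;d=c["range_z"]
    P=np.stack([a/r*np.tan(r)*d,b/r*np.tan(r)*d,d],-1);W=(P-c["t"])@R
    m=(W[...,2]>36)&(W[...,2]<46)&(g<60)&(abs(W[...,0]-600)<60)&(abs(W[...,1]-5)<40)
    print("top pts",m.sum(),W[m].mean(0),np.argwhere(m).mean(0)[::-1],cv2.minAreaRect(W[m][:,:2].astype(np.float32)))
    m=(W[...,2]>47)&(W[...,2]<56)&(abs(W[...,0]-545)<20)&(abs(W[...,1]-24)<20);print("stem",m.sum(),W[m].mean(0))
    m=(W[...,2]>18)&(W[...,2]<26)&(abs(W[...,0]-545)<20)&(abs(W[...,1]-24)<20);print("head",m.sum(),W[m].mean(0),cv2.minAreaRect(W[m][:,:2].astype(np.float32)))
cv2.imwrite("pics/g2.png",np.hstack([cv2.resize(np.load("pics/w2.npz")["frame"][40:330,200:420,::-1],(400,527)),cv2.resize(s["frame"][190:290,270:370,::-1],(400,527))]))
E
```

```text
top pts 586 [ 6.12988450e+02 -2.41968691e-02  4.10898214e+01] [313.43856655 191.87883959] ((613.1544799804688, 0.17416000366210938), (26.23933982849121, 26.841039657592773), 26.621532440185547)
stem 84 [542.45571264  23.14699651  51.00544202]
head 492 [542.29203437  23.04132138  21.10897309] ((542.2413940429688, 22.81024169921875), (27.034862518310547, 26.450082778930664), 72.27234649658203)
top pts 738 [ 6.13171937e+02 -1.36692950e-01  4.11285384e+01] [317.14498645 197.100271  ] ((613.3870239257812, -0.3752403259277344), (26.46877670288086, 27.434783935546875), 73.17755889892578)
stem 113 [542.60582847  22.94843853  51.07444711]
head 591 [542.43169258  22.96240892  21.10215533] ((542.6676635742188, 23.02031898498535), (26.648937225341797, 26.606277465820312), 58.82730484008789)
```

View pics/g2.png

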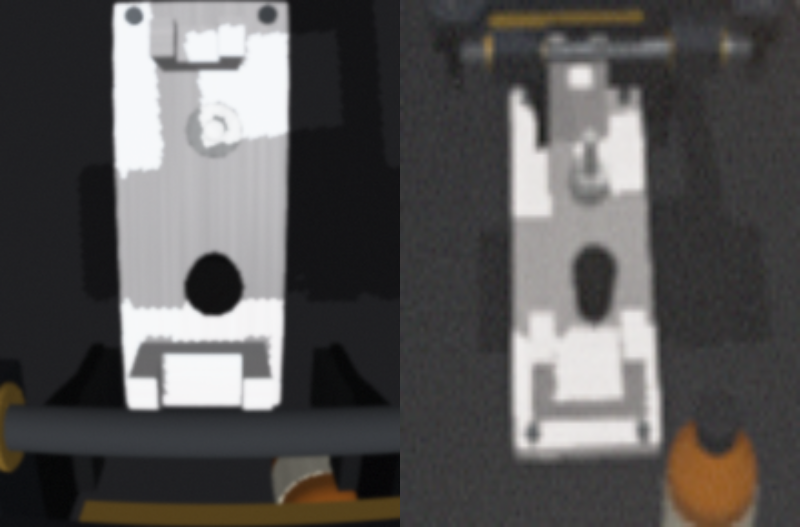

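The stopper never moved (613, 0), so the grip was centred and probably real. I'll grip again, watch the width settle, then lift and check.

Emit:
{"method": "apply_moves", "body": {
  "targets": [
    {"x":-0.03,"y":-0.06,"z":0.8,"wx":0,"wy":0,"wz":0,"gripper":70},
    {"x":0,"y":0,"z":0.8,"wx":0,"wy":0,"wz":0,"gripper":60},
    {"x":0,"y":0,"z":0.8,"wx":0,"wy":0,"wz":0,"gripper":50},
    {"x":0,"y":0,"z":0.8,"wx":0,"wy":0,"wz":0,"gripper":50},
    {"x":0,"y":0,"z":0.4,"wx":0,"wy":0,"wz":0,"gripper":50},
    {"x":0,"y":0,"z":0,"wx":0,"wy":0,"wz":0,"gripper":0},
    {"x":0,"y":0,"z":0,"wx":0,"wy":0,"wz":0,"gripper":0},
    {"x":0,"y":0,"z":0,"wx":0,"wy":0,"wz":0,"gripper":0},
    {"x":0,"y":0,"z":0,"wx":0,"wy":0,"wz":0,"gripper":0}
  ]
}}

```text
clock: 6.27
position: [613.8, -0.1, 19.8]
orientation: [[0.308, 0.951, 0.002], [0.951, -0.308, -0.0], [0.0, 0.002, -1.0]]
force: [-0.4, 0.2, -0.5]
width: 24.6
```

Emit:
{"method": "apply_moves", "body": {
  "targets": [
    {"x":0,"y":0,"z":0,"wx":0,"wy":0,"wz":0,"gripper":0},
    {"x":0,"y":0,"z":0,"wx":0,"wy":0,"wz":0,"gripper":0},
    {"x":0,"y":0,"z":0,"wx":0,"wy":0,"wz":0,"gripper":0}
  ]
}}

```text
clock: 6.52
position: [613.2, 0.0, 19.4]
orientation: [[0.308, 0.951, 0.001], [0.951, -0.308, -0.0], [0.0, 0.001, -1.0]]
force: [0.2, 0.1, 0.2]
width: 5.4
```

Emit:
{"method": "apply_moves", "body": {
  "targets": [
    {"x":0,"y":0,"z":0,"wx":0,"wy":0,"wz":0,"gripper":0},
    {"x":0,"y":0,"z":0,"wx":0,"wy":0,"wz":0,"gripper":0}
  ]
}}

```text
clock: 6.68
position: [612.9, 0.1, 19.0]
orientation: [[0.308, 0.951, 0.0], [0.951, -0.308, -0.0], [0.0, 0.0, -1.0]]
force: [-0.0, 0.3, 0.2]
width: 0.8
```

```bash
cat >> h.py <<'E'
def fw(c):
    K=c["intrinsics"];v,u=np.mgrid[:400,:640];a=(u-K[0,2])/K[0,0];b=(v-K[1,2])/K[1,1];r=np.hypot(a,b)+1e-9;d=c["range_z"]
    return (np.stack([a/r*np.tan(r)*d,b/r*np.tan(r)*d,d],-1)-c["t"])@c["R"]
E
python3 - <<'E'
from workcell import cams,telemetry
from h import *
c=cams.camera("wrist");s=cams.camera("scene");np.savez("pics/w3.npz",**c)
cv2.imwrite("pics/g3.png",np.hstack([cv2.resize(c["frame"][100:360,200:420,::-1],(440,520)),cv2.resize(s["frame"][190:290,270:340,::-1],(350,520))]))
E
```

```text
(no output)
```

View pics/g3.png

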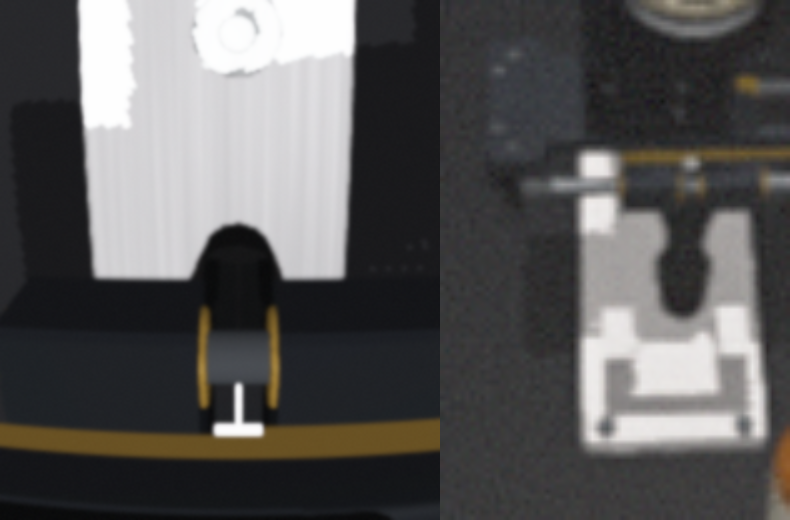

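```bash
python3 - <<'E'
from h import *
c=dict(np.load("pics/w3.npz"));W=fw(c);T=np.array([612.9,.1,19]);R=np.array([[.308,.951,0],[.951,-.308,0],[0,0,-1]])
L=(W-T)@R
for v in range(195,330,8): print(v,[tuple(L[v,u].round(0).astype(int)) for u in (310,314,318,322,328)])
import workcell; print([a for a in dir(workcell.arm) if a[0]!='_'])
E
```

```text
195 [(np.int64(-6), np.int64(-21), np.int64(8)), (np.int64(-3), np.int64(-21), np.int64(7)), (np.int64(0), np.int64(-21), np.int64(8)), (np.int64(2), np.int64(-21), np.int64(7)), (np.int64(7), np.int64(-21), np.int64(8))]
203 [(np.int64(-6), np.int64(-15), np.int64(8)), (np.int64(-3), np.int64(-16), np.int64(7)), (np.int64(0), np.int64(-16), np.int64(8)), (np.int64(3), np.int64(-16), np.int64(8)), (np.int64(0), np.int64(-77), np.int64(-193))]
211 [(np.int64(-6), np.int64(-10), np.int64(8)), (np.int64(-3), np.int64(-10), np.int64(8)), (np.int64(0), np.int64(-10), np.int64(7)), (np.int64(3), np.int64(-10), np.int64(7)), (np.int64(7), np.int64(-10), np.int64(8))]
219 [(np.int64(-5), np.int64(-11), np.int64(-12)), (np.int64(-3), np.int64(-12), np.int64(-14)), (np.int64(0), np.int64(-13), np.int64(-16)), (np.int64(2), np.int64(-12), np.int64(-15)), (np.int64(6), np.int64(-10), np.int64(-9))]
227 [(np.int64(-5), np.int64(-10), np.int64(-22)), (np.int64(-3), np.int64(-10), np.int64(-22)), (np.int64(0), np.int64(-10), np.int64(-23)), (np.int64(2), np.int64(-10), np.int64(-22)), (np.int64(6),
[... 2142 characters left out ...]
), np.int64(7), np.int64(-79)), (np.int64(-2), np.int64(6), np.int64(-80)), (np.int64(0), np.int64(57), np.int64(-10)), (np.int64(2), np.int64(6), np.int64(-80)), (np.int64(4), np.int64(6), np.int64(-80))]
315 [(np.int64(-6), np.int64(65), np.int64(-9)), (np.int64(-3), np.int64(64), np.int64(-10)), (np.int64(0), np.int64(64), np.int64(-10)), (np.int64(3), np.int64(64), np.int64(-10)), (np.int64(7), np.int64(64), np.int64(-11))]
323 [(np.int64(-2), np.int64(-24), np.int64(-128)), (np.int64(-1), np.int64(-25), np.int64(-129)), (np.int64(0), np.int64(-24), np.int64(-128)), (np.int64(1), np.int64(-24), np.int64(-128)), (np.int64(3), np.int64(-24), np.int64(-128))]
['MotionError', 'hold_point_z']
```

```bash
python3 - <<'E'
from h import *
T=np.array([615.2,.2,110.1]);R=np.array([[.308,.951,0],[.951,-.308,0],[0,0,-1]])
for n,f in(("w2",fw),("s2",world)):
    c=dict(np.load(f"pics/{n}.npz"));L=(f(c)-T)@R
    m=(abs(L[...,0])>26)&(abs(L[...,0])<50)&(abs(L[...,1])<13)&(L[...,2]>-110)&(L[...,2]<30)
    P=L[m];print(n,len(P),np.histogram(P[:,2],np.arange(-110,31,10)),P[P[:,2]>-60][:8].round(0).tolist())
E
```

```text
w2 3726 (array([332, 499, 519, 534, 504, 497, 440, 395,   6,   0,   0,   0,   0,
         0]), array([-110, -100,  -90,  -80,  -70,  -60,  -50,  -40,  -30,  -20,  -10,
          0,   10,   20,   30])) [[-38.0, -11.0, -30.0], [-37.0, -11.0, -29.0], [-37.0, -12.0, -31.0], [-36.0, -12.0, -31.0], [-36.0, -11.0, -30.0], [36.0, -12.0, -31.0], [37.0, -12.0, -31.0], [37.0, -12.0, -31.0]]
s2 156 (array([ 0,  5,  9, 33, 32, 29, 23, 23,  2,  0,  0,  0,  0,  0]), array([-110, -100,  -90,  -80,  -70,  -60,  -50,  -40,  -30,  -20,  -10,
          0,   10,   20,   30])) [[32.0, -10.0, -53.0], [31.0, -5.0, -55.0], [31.0, -2.0, -54.0], [31.0, -1.0, -52.0], [-30.0, 3.0, -55.0], [32.0, -3.0, -47.0], [33.0, 8.0, -59.0], [37.0, 9.0, -60.0]]
```

Both cameras put the fingertips about 30 mm short of the reported TCP, and the closure over the stopper at reported z 19 agrees: the fingers shut above it. So true tip z = reported + 30. Open and go down about 30 mm, watching the force.

Emit:
{"method": "apply_moves", "body": {
  "targets": [
    {"x":0,"y":0,"z":0,"wx":0,"wy":0,"wz":0,"gripper":65},
    {"x":0,"y":0,"z":0,"wx":0,"wy":0,"wz":0,"gripper":65},
    {"x":0,"y":0,"z":0,"wx":0,"wy":0,"wz":0,"gripper":65},
    {"x":0,"y":0,"z":0,"wx":0,"wy":0,"wz":0,"gripper":65},
    {"x":0,"y":0,"z":0,"wx":0,"wy":0,"wz":0,"gripper":65},
    {"x":0,"y":0,"z":0,"wx":0,"wy":0,"wz":0,"gripper":65},
    {"x":0,"y":0,"z":0,"wx":0,"wy":0,"wz":0,"gripper":65},
    {"x":0,"y":0,"z":0.3,"wx":0,"wy":0,"wz":0,"gripper":65},
    {"x":0,"y":0,"z":0.3,"wx":0,"wy":0,"wz":0,"gripper":65},
    {"x":0,"y":0,"z":0.2,"wx":0,"wy":0,"wz":0,"gripper":65},
    {"x":0,"y":0,"z":0,"wx":0,"wy":0,"wz":0,"gripper":65}
  ]
}}

```text
clock: 7.7
position: [611.3, 0.3, -3.2]
orientation: [[0.308, 0.951, -0.003], [0.951, -0.308, 0.001], [-0.0, -0.003, -1.0]]
force: [-0.2, 0.3, 0.5]
width: 55.6
```

Emit:
{"method": "apply_moves", "body": {
  "targets": [
    {"x":0,"y":0,"z":0.2,"wx":0,"wy":0,"wz":0,"gripper":65},
    {"x":0,"y":0,"z":0.2,"wx":0,"wy":0,"wz":0,"gripper":65},
    {"x":0,"y":0,"z":0,"wx":0,"wy":0,"wz":0,"gripper":65},
    {"x":0,"y":0,"z":0,"wx":0,"wy":0,"wz":0,"gripper":0},
    {"x":0,"y":0,"z":0,"wx":0,"wy":0,"wz":0,"gripper":0},
    {"x":0,"y":0,"z":0,"wx":0,"wy":0,"wz":0,"gripper":0},
    {"x":0,"y":0,"z":0,"wx":0,"wy":0,"wz":0,"gripper":0},
    {"x":0,"y":0,"z":0,"wx":0,"wy":0,"wz":0,"gripper":0},
    {"x":0,"y":0,"z":0,"wx":0,"wy":0,"wz":0,"gripper":0},
    {"x":0,"y":0,"z":0,"wx":0,"wy":0,"wz":0,"gripper":0},
    {"x":0,"y":0,"z":0,"wx":0,"wy":0,"wz":0,"gripper":0}
  ]
}}

```text
clock: 8.62
position: [612.9, 0.0, -11.1]
orientation: [[0.308, 0.951, 0.0], [0.951, -0.308, -0.0], [0.0, 0.0, -1.0]]
force: [-0.1, 0.1, 0.7]
width: 27.6
```

Held at 27.6 mm. Lift while turning to yaw 0, then move to the stopper tray.

Emit:
{"method": "apply_moves", "body": {
  "targets": [
    {"x":0,"y":0,"z":-0.5,"wx":0,"wy":0,"wz":0,"gripper":0},
    {"x":0,"y":0,"z":-0.8,"wx":0,"wy":0,"wz":0,"gripper":0},
    {"x":0,"y":0,"z":-1,"wx":0,"wy":0,"wz":0,"gripper":0},
    {"x":0,"y":0,"z":-0.7,"wx":0,"wy":0,"wz":1,"gripper":0},
    {"x":0,"y":0,"z":0,"wx":0,"wy":0,"wz":1,"gripper":0},
    {"x":0,"y":0,"z":0,"wx":0,"wy":0,"wz":1,"gripper":0},
    {"x":0,"y":0,"z":0,"wx":0,"wy":0,"wz":1,"gripper":0},
    {"x":0,"y":0,"z":0,"wx":0,"wy":0,"wz":1,"gripper":0},
    {"x":0,"y":0,"z":0,"wx":0,"wy":0,"wz":1,"gripper":0},
    {"x":0,"y":0,"z":0,"wx":0,"wy":0,"wz":1,"gripper":0},
    {"x":0,"y":0,"z":0,"wx":0,"wy":0,"wz":1,"gripper":0},
    {"x":0,"y":0,"z":0,"wx":0,"wy":0,"wz":1,"gripper":0}
  ]
}}

```text
clock: 9.62
position: [612.8, 0.1, 64.6]
orientation: [[0.811, 0.586, 0.001], [0.586, -0.811, -0.0], [0.0, 0.0, -1.0]]
force: [-0.4, 0.1, -0.1]
width: 27.8
```

Emit:
{"method": "apply_moves", "body": {
  "targets": [
    {"x":0,"y":0,"z":0,"wx":0,"wy":0,"wz":1,"gripper":0},
    {"x":0,"y":0,"z":0,"wx":0,"wy":0,"wz":1,"gripper":0},
    {"x":0,"y":0,"z":0,"wx":0,"wy":0,"wz":1,"gripper":0},
    {"x":0,"y":0,"z":0,"wx":0,"wy":0,"wz":1,"gripper":0},
    {"x":0,"y":0,"z":0,"wx":0,"wy":0,"wz":1,"gripper":0},
    {"x":0,"y":0,"z":0,"wx":0,"wy":0,"wz":1,"gripper":0},
    {"x":0,"y":0,"z":0,"wx":0,"wy":0,"wz":1,"gripper":0},
    {"x":0,"y":0,"z":0,"wx":0,"wy":0,"wz":1,"gripper":0},
    {"x":0,"y":0,"z":0,"wx":0,"wy":0,"wz":1,"gripper":0}
  ]
}}

```text
clock: 10.37
position: [612.8, 0.1, 64.5]
orientation: [[1.0, -0.003, 0.0], [-0.003, -1.0, -0.0], [0.0, 0.0, -1.0]]
force: [0.6, 0.7, 0.1]
width: 27.5
```

Emit:
{"method": "apply_moves", "body": {
  "targets": [
    {"x":-0.6,"y":-0.95,"z":0,"wx":0,"wy":0,"wz":0,"gripper":0},
    {"x":-0.6,"y":-0.95,"z":0,"wx":0,"wy":0,"wz":0,"gripper":0},
    {"x":-0.6,"y":-0.95,"z":0,"wx":0,"wy":0,"wz":0,"gripper":0},
    {"x":-0.6,"y":-0.95,"z":0,"wx":0,"wy":0,"wz":0,"gripper":0},
    {"x":-0.6,"y":-0.95,"z":0,"wx":0,"wy":0,"wz":0,"gripper":0},
    {"x":-0.6,"y":-0.95,"z":0,"wx":0,"wy":0,"wz":0,"gripper":0},
    {"x":-0.6,"y":-0.95,"z":0,"wx":0,"wy":0,"wz":0,"gripper":0},
    {"x":-0.6,"y":-0.95,"z":0,"wx":0,"wy":0,"wz":0,"gripper":0},
    {"x":-0.6,"y":-0.95,"z":0,"wx":0,"wy":0,"wz":0,"gripper":0},
    {"x":-0.6,"y":-0.95,"z":0,"wx":0,"wy":0,"wz":0,"gripper":0},
    {"x":-0.5,"y":-0.86,"z":0,"wx":0,"wy":0,"wz":0,"gripper":0},
    {"x":0,"y":0,"z":0,"wx":0,"wy":0,"wz":0,"gripper":0}
  ]
}}

```text
clock: 11.37
position: [446.9, 261.9, 64.4]
orientation: [[1.0, 0.005, -0.002], [0.005, -1.0, 0.001], [-0.002, -0.001, -1.0]]
force: [0.3, -0.5, -0.9]
width: 27.6
```

Emit:
{"method": "apply_moves", "body": {
  "targets": [
    {"x":0,"y":0,"z":0.6,"wx":0,"wy":0,"wz":0,"gripper":0},
    {"x":0,"y":0,"z":0.6,"wx":0,"wy":0,"wz":0,"gripper":0},
    {"x":0,"y":0,"z":0.6,"wx":0,"wy":0,"wz":0,"gripper":0},
    {"x":0,"y":0,"z":0.6,"wx":0,"wy":0,"wz":0,"gripper":0},
    {"x":0,"y":0,"z":0.4,"wx":0,"wy":0,"wz":0,"gripper":0},
    {"x":0,"y":0,"z":0.3,"wx":0,"wy":0,"wz":0,"gripper":0},
    {"x":0,"y":0,"z":0.2,"wx":0,"wy":0,"wz":0,"gripper":0},
    {"x":0,"y":0,"z":0.04,"wx":0,"wy":0,"wz":0,"gripper":0},
    {"x":0,"y":0,"z":0,"wx":0,"wy":0,"wz":0,"gripper":0},
    {"x":0,"y":0,"z":0,"wx":0,"wy":0,"wz":0,"gripper":0}
  ]
}}

```text
clock: 12.2
position: [450.5, 259.1, -19.4]
orientation: [[1.0, 0.001, 0.001], [0.001, -1.0, 0.0], [0.001, -0.0, -1.0]]
force: [0.5, -0.7, -1.4]
width: 27.8
```

Emit:
{"method": "apply_moves", "body": {
  "targets": [
    {"x":0,"y":0,"z":0,"wx":0,"wy":0,"wz":0,"gripper":45},
    {"x":0,"y":0,"z":0,"wx":0,"wy":0,"wz":0,"gripper":45},
    {"x":0,"y":0,"z":0,"wx":0,"wy":0,"wz":0,"gripper":45},
    {"x":0,"y":0,"z":0,"wx":0,"wy":0,"wz":0,"gripper":45},
    {"x":0,"y":0,"z":-0.5,"wx":0,"wy":0,"wz":0,"gripper":45},
    {"x":0,"y":0,"z":-0.9,"wx":0,"wy":0,"wz":0,"gripper":45},
    {"x":0,"y":0,"z":-1,"wx":0,"wy":0,"wz":0,"gripper":45},
    {"x":0,"y":0,"z":-1,"wx":0,"wy":0,"wz":0,"gripper":45},
    {"x":0,"y":0,"z":-0.6,"wx":0,"wy":0,"wz":0,"gripper":45},
    {"x":0,"y":0,"z":0,"wx":0,"wy":0,"wz":0,"gripper":45}
  ]
}}

```text
clock: 13.03
position: [452.4, 259.9, 83.3]
orientation: [[1.0, 0.001, 0.007], [0.001, -1.0, 0.002], [0.007, -0.002, -1.0]]
force: [-0.5, 0.1, 0.2]
width: 39.1
```

```bash
python3 - <<'E'
from workcell import cams,telemetry
from h import *
o=telemetry.get_obs();print(o["position"],o["width"])
c=cams.camera("wrist");W=fw(c);g=c["frame"].mean(2)
m=(W[...,2]>26)&(W[...,2]<40)&(g<60)&(abs(W[...,0]-450)<48)&(W[...,1]>222)&(W[...,1]<335)
n,l,s,ce=cv2.connectedComponentsWithStats(m.astype(np.uint8))
for i in range(1,n):
    if s[i,4]>30: print(s[i,4],W[l==i].mean(0).round(1))
E
```

```text
[452.39059383 259.85044684  83.31755204] 39.06129800086045
2734 [450.4 311.1  32.1]
834 [449.3 258.8  32. ]
```

Stopper stands in its tray at (449, 259). Now the screw.

Emit:
{"method": "apply_moves", "body": {
  "targets": [
    {"x":0.37,"y":0.94,"z":0,"wx":0,"wy":0,"wz":0,"gripper":45},
    {"x":0.37,"y":0.94,"z":0,"wx":0,"wy":0,"wz":0,"gripper":45},
    {"x":0.37,"y":0.94,"z":0,"wx":0,"wy":0,"wz":0,"gripper":45},
    {"x":0.37,"y":0.94,"z":0,"wx":0,"wy":0,"wz":0,"gripper":45},
    {"x":0.37,"y":0.94,"z":0,"wx":0,"wy":0,"wz":0,"gripper":45},
    {"x":0.37,"y":0.94,"z":0,"wx":0,"wy":0,"wz":0,"gripper":45},
    {"x":0.37,"y":0.94,"z":0,"wx":0,"wy":0,"wz":0,"gripper":45},
    {"x":0.37,"y":0.94,"z":0,"wx":0,"wy":0,"wz":0,"gripper":45},
    {"x":0.37,"y":0.94,"z":0,"wx":0,"wy":0,"wz":0,"gripper":45},
    {"x":0.35,"y":0.98,"z":0,"wx":0,"wy":0,"wz":0,"gripper":45},
    {"x":0,"y":0,"z":0,"wx":0,"wy":0,"wz":-1,"gripper":45},
    {"x":0,"y":0,"z":0,"wx":0,"wy":0,"wz":-1,"gripper":45}
  ]
}}

```text
clock: 14.08
position: [542.0, 21.3, 78.5]
orientation: [[0.99, 0.14, -0.002], [0.14, -0.99, 0.0], [-0.002, -0.001, -1.0]]
force: [-0.7, 0.4, 0.7]
width: 39.3
```

Emit:
{"method": "apply_moves", "body": {
  "targets": [
    {"x":0,"y":0,"z":0,"wx":0,"wy":0,"wz":-1,"gripper":45},
    {"x":0,"y":0,"z":0,"wx":0,"wy":0,"wz":-1,"gripper":45},
    {"x":0,"y":0,"z":0,"wx":0,"wy":0,"wz":-1,"gripper":45},
    {"x":0,"y":0,"z":0,"wx":0,"wy":0,"wz":-1,"gripper":45},
    {"x":0,"y":0,"z":0,"wx":0,"wy":0,"wz":-1,"gripper":45},
    {"x":0,"y":0,"z":0,"wx":0,"wy":0,"wz":-1,"gripper":45},
    {"x":0,"y":0,"z":0,"wx":0,"wy":0,"wz":-1,"gripper":45},
    {"x":0,"y":0,"z":0,"wx":0,"wy":0,"wz":-1,"gripper":45},
    {"x":0,"y":0,"z":0,"wx":0,"wy":0,"wz":-1,"gripper":45},
    {"x":0,"y":0,"z":0,"wx":0,"wy":0,"wz":-1,"gripper":45},
    {"x":0,"y":0,"z":0,"wx":0,"wy":0,"wz":-1,"gripper":45},
    {"x":0,"y":0,"z":0,"wx":0,"wy":0,"wz":-1,"gripper":45}
  ]
}}

```text
clock: 15.08
position: [541.0, 23.2, 78.5]
orientation: [[0.556, 0.831, -0.003], [0.831, -0.556, 0.001], [-0.001, -0.003, -1.0]]
force: [-0.2, -0.0, -0.1]
width: 39.5
```

Emit:
{"method": "apply_moves", "body": {
  "targets": [
    {"x":0,"y":0,"z":0,"wx":0,"wy":0,"wz":-1,"gripper":45},
    {"x":0,"y":0,"z":0,"wx":0,"wy":0,"wz":-1,"gripper":45},
    {"x":0,"y":0,"z":0,"wx":0,"wy":0,"wz":-1,"gripper":45},
    {"x":0,"y":0,"z":0,"wx":0,"wy":0,"wz":-1,"gripper":45},
    {"x":0,"y":0,"z":0,"wx":0,"wy":0,"wz":0,"gripper":45},
    {"x":0,"y":0,"z":0,"wx":0,"wy":0,"wz":0,"gripper":45}
  ]
}}

```text
clock: 15.58
position: [541.3, 23.1, 78.9]
orientation: [[0.31, 0.951, -0.002], [0.951, -0.31, 0.0], [-0.0, -0.002, -1.0]]
force: [0.3, -0.6, -0.2]
width: 38.8
```

Emit:
{"method": "apply_moves", "body": {
  "targets": [
    {"x":0,"y":0.04,"z":0.6,"wx":0,"wy":0,"wz":0,"gripper":45},
    {"x":0,"y":0,"z":0.7,"wx":0,"wy":0,"wz":0,"gripper":45},
    {"x":0,"y":0,"z":0.7,"wx":0,"wy":0,"wz":0,"gripper":45},
    {"x":0,"y":0,"z":0.6,"wx":0,"wy":0,"wz":0,"gripper":45},
    {"x":0,"y":0,"z":0.4,"wx":0,"wy":0,"wz":0,"gripper":45},
    {"x":0,"y":0,"z":0.3,"wx":0,"wy":0,"wz":0,"gripper":45},
    {"x":0,"y":0,"z":0.06,"wx":0,"wy":0,"wz":0,"gripper":45},
    {"x":0,"y":0,"z":0,"wx":0,"wy":0,"wz":0,"gripper":45},
    {"x":0,"y":0,"z":0,"wx":0,"wy":0,"wz":0,"gripper":0},
    {"x":0,"y":0,"z":0,"wx":0,"wy":0,"wz":0,"gripper":0},
    {"x":0,"y":0,"z":0,"wx":0,"wy":0,"wz":0,"gripper":0},
    {"x":0,"y":0,"z":0,"wx":0,"wy":0,"wz":0,"gripper":0}
  ]
}}

```text
clock: 16.58
position: [543.7, 22.7, -3.2]
orientation: [[0.308, 0.951, 0.001], [0.951, -0.308, -0.0], [0.0, 0.001, -1.0]]
force: [-0.5, 0.3, -0.3]
width: 20.1
```

Emit:
{"method": "apply_moves", "body": {
  "targets": [
    {"x":0,"y":0,"z":0,"wx":0,"wy":0,"wz":0,"gripper":0},
    {"x":0,"y":0,"z":0,"wx":0,"wy":0,"wz":0,"gripper":0},
    {"x":0,"y":0,"z":0,"wx":0,"wy":0,"wz":0,"gripper":0},
    {"x":0,"y":0,"z":0,"wx":0,"wy":0,"wz":0,"gripper":0},
    {"x":0,"y":0,"z":0,"wx":0,"wy":0,"wz":0,"gripper":0}
  ]
}}

```text
clock: 17.0
position: [543.4, 22.7, -3.6]
orientation: [[0.308, 0.951, 0.0], [0.951, -0.308, -0.0], [0.0, 0.0, -1.0]]
force: [-0.4, -0.8, 3.0]
width: 9.1
```

Emit:
{"method": "apply_moves", "body": {
  "targets": [
    {"x":0,"y":0,"z":-0.5,"wx":0,"wy":0,"wz":0,"gripper":0},
    {"x":0,"y":0,"z":-0.9,"wx":0,"wy":0,"wz":0,"gripper":0},
    {"x":0,"y":0,"z":-0.9,"wx":0,"wy":0,"wz":0,"gripper":0},
    {"x":0,"y":0,"z":-0.7,"wx":0,"wy":0,"wz":0,"gripper":0},
    {"x":0.5,"y":-0.04,"z":0,"wx":0,"wy":0,"wz":0,"gripper":0},
    {"x":0.95,"y":-0.04,"z":0,"wx":0,"wy":0,"wz":0,"gripper":0},
    {"x":0.95,"y":-0.04,"z":0,"wx":0,"wy":0,"wz":0,"gripper":0},
    {"x":0.95,"y":-0.04,"z":0,"wx":0,"wy":0,"wz":0,"gripper":0},
    {"x":0.95,"y":-0.04,"z":0,"wx":0,"wy":0,"wz":0,"gripper":0},
    {"x":0.95,"y":-0.04,"z":0,"wx":0,"wy":0,"wz":0,"gripper":0},
    {"x":0.95,"y":-0.04,"z":0,"wx":0,"wy":0,"wz":0,"gripper":0},
    {"x":0.95,"y":-0.04,"z":0,"wx":0,"wy":0,"wz":0,"gripper":0}
  ]
}}

```text
clock: 18.0
position: [589.9, 197.2, 69.6]
orientation: [[0.308, 0.951, -0.002], [0.951, -0.308, -0.0], [-0.001, -0.002, -1.0]]
force: [0.2, -0.4, -0.6]
width: 9.0
```

Emit:
{"method": "apply_moves", "body": {
  "targets": [
    {"x":0.95,"y":-0.04,"z":0,"wx":0,"wy":0,"wz":0,"gripper":0},
    {"x":0.95,"y":-0.04,"z":0,"wx":0,"wy":0,"wz":0,"gripper":0},
    {"x":0.95,"y":-0.04,"z":0,"wx":0,"wy":0,"wz":0,"gripper":0},
    {"x":0.75,"y":-0.03,"z":0,"wx":0,"wy":0,"wz":0,"gripper":0},
    {"x":0,"y":0,"z":0.5,"wx":0,"wy":0,"wz":0,"gripper":0},
    {"x":0,"y":0,"z":0.5,"wx":0,"wy":0,"wz":0,"gripper":0},
    {"x":0,"y":0,"z":0,"wx":0,"wy":0,"wz":0,"gripper":0},
    {"x":0,"y":0,"z":0,"wx":0,"wy":0,"wz":0,"gripper":0}
  ]
}}

```text
clock: 18.67
position: [612.4, 280.5, 43.4]
orientation: [[0.309, 0.951, -0.006], [0.951, -0.309, -0.002], [-0.004, -0.005, -1.0]]
force: [-0.6, 0.8, -0.2]
width: 8.7
```

Emit:
{"method": "apply_moves", "body": {
  "targets": [
    {"x":0,"y":0,"z":0.5,"wx":0,"wy":0,"wz":0,"gripper":0},
    {"x":0,"y":0,"z":0.5,"wx":0,"wy":0,"wz":0,"gripper":0},
    {"x":0,"y":0,"z":0.5,"wx":0,"wy":0,"wz":0,"gripper":0},
    {"x":0,"y":0,"z":0.4,"wx":0,"wy":0,"wz":0,"gripper":0},
    {"x":0,"y":0,"z":0.3,"wx":0,"wy":0,"wz":0,"gripper":0},
    {"x":0,"y":0,"z":0.12,"wx":0,"wy":0,"wz":0,"gripper":0},
    {"x":0,"y":0,"z":0,"wx":0,"wy":0,"wz":0,"gripper":0},
    {"x":0,"y":0,"z":0,"wx":0,"wy":0,"wz":0,"gripper":0},
    {"x":0,"y":0,"z":0,"wx":0,"wy":0,"wz":0,"gripper":0}
  ]
}}

```text
clock: 19.42
position: [615.1, 282.1, -11.9]
orientation: [[0.308, 0.951, 0.0], [0.951, -0.308, 0.0], [0.0, 0.0, -1.0]]
force: [0.5, 0.6, -0.6]
width: 8.8
```

Emit:
{"method": "apply_moves", "body": {
  "targets": [
    {"x":0,"y":0,"z":0,"wx":0,"wy":0,"wz":0,"gripper":28},
    {"x":0,"y":0,"z":0,"wx":0,"wy":0,"wz":0,"gripper":28},
    {"x":0,"y":0,"z":0,"wx":0,"wy":0,"wz":0,"gripper":28},
    {"x":0,"y":0,"z":0,"wx":0,"wy":0,"wz":0,"gripper":28},
    {"x":0,"y":0,"z":0,"wx":0,"wy":0,"wz":0,"gripper":28},
    {"x":0,"y":0,"z":-0.5,"wx":0,"wy":0,"wz":0,"gripper":28},
    {"x":0,"y":0,"z":-0.9,"wx":0,"wy":0,"wz":0,"gripper":28},
    {"x":0,"y":0,"z":-1,"wx":0,"wy":0,"wz":0,"gripper":28},
    {"x":0,"y":0,"z":-1,"wx":0,"wy":0,"wz":0,"gripper":28},
    {"x":0,"y":0,"z":-0.9,"wx":0,"wy":0,"wz":0,"gripper":28},
    {"x":0,"y":0,"z":0,"wx":0,"wy":0,"wz":0,"gripper":28},
    {"x":0,"y":0,"z":0,"wx":0,"wy":0,"wz":0,"gripper":28}
  ]
}}

```text
clock: 20.42
position: [616.3, 282.5, 98.4]
orientation: [[0.308, 0.951, 0.005], [0.951, -0.308, 0.001], [0.003, 0.004, -1.0]]
force: [-0.3, 0.7, -0.3]
width: 24.4
```

```bash
python3 - <<'E'
from workcell import cams,telemetry
from h import *
o=telemetry.get_obs();print(o["position"],o["width"],o["joints"].round(1))
c=cams.camera("wrist");W=fw(c)
for z0,z1 in((36,48),(8,17)):
    m=(W[...,2]>z0)&(W[...,2]<z1)&(abs(W[...,0]-614)<44)&(W[...,1]>245)&(W[...,1]<320)
    n,l,s,ce=cv2.connectedComponentsWithStats(m.astype(np.uint8))
    for i in range(1,n):
        if s[i,4]>30: print(z0,s[i,4],W[l==i].mean(0).round(1))
t=cams.camera("top");np.savez("pics/top1.npz",**t);W=world(t)
def sel(u0,u1,v0,v1,z0,z1):
    S=W[v0:v1,u0:u1].reshape(-1,3);return S[(S[:,2]>z0)&(S[:,2]<z1)]
b=sel(424,464,188,212,34,44);b=b[abs(b[:,2]-np.median(b[:,2]))<4]
vx,vy,x0,y0=cv2.fitLine(b[:,:2].astype(np.float32),cv2.DIST_HUBER,0,.01,.01).ravel()
d=np.array([vx,vy])*np.sign(vy);p=np.array([x0,y0]);print("bar ang",np.degrees(np.arctan2(d[1],d[0])),"perp rms",np.std((b[:,:2]-p)@[-d[1],d[0]]))
A=W[165:235,395:495].reshape(-1,3);al=(A[:,:2]-p)@d;pe=(A[:,:2]-p)@[-d[1],d[0]]
k=(A[:,2]>40.5)&(A[:,2]<52)&(abs(pe)<25)&(al<-60);print("boss top along",np.percentile(al[k],[2,50,98]),"perp",np.percentile(pe[k],[2,98]))
k=(A[:,2]>8)&(A[:,2]<60)&(abs(pe)<25);print("whole along",np.percentile(al[k],[.5,99.5]),k.sum())
k=(A[:,2]>37)&(A[:,2]<60)&(abs(pe)<25)&(al>60);print("jaw along",np.percentile(al[k],[2,98]),"perp",np.percentile(pe[k],[2,98]))
print("p",p,"d",d)
E
```

```text
[616.30357636 282.45276541  98.37137694] 24.378134009234756 [ 15.2  40.1  78.7   0.   60.9 -56.8]
36 121 [613.5 282.9  41.7]
8 493 [611.4 283.6  12.1]
8 110 [617.9 247.1  12.7]
8 118 [656.5 303.1  12.6]
bar ang 68.23122 perp rms 3.6891512503299677
boss top along [-118.12642996  -99.22477821  -70.99546517] perp [-16.74762687  15.38426982]
whole along [-182.37020863  119.97130355] 641
jaw along [ 62.39754441 119.0578037 ] perp [-19.11575708  20.16401264]
p [ 548.4999  -341.92145] d [0.37086186 0.92868805]
```

Screw is upright in its tray at (613, 283). Clamp balance point is roughly (531, -385), bar angle 68°. Go above it.

Emit:
{"method": "apply_moves", "body": {
  "targets": [
    {"x":-0.98,"y":0.19,"z":0,"wx":0,"wy":0,"wz":0,"gripper":60},
    {"x":-0.98,"y":0.19,"z":0,"wx":0,"wy":0,"wz":0,"gripper":60},
    {"x":-0.98,"y":0.19,"z":0,"wx":0,"wy":0,"wz":0,"gripper":60},
    {"x":-0.98,"y":0.19,"z":0,"wx":0,"wy":0,"wz":0,"gripper":60},
    {"x":-0.98,"y":0.19,"z":0,"wx":0,"wy":0,"wz":0,"gripper":60},
    {"x":-0.98,"y":0.19,"z":0,"wx":0,"wy":0,"wz":0,"gripper":60},
    {"x":-0.98,"y":0.19,"z":0,"wx":0,"wy":0,"wz":0,"gripper":60},
    {"x":-0.98,"y":0.19,"z":0,"wx":0,"wy":0,"wz":0,"gripper":60},
    {"x":-0.98,"y":0.19,"z":0,"wx":0,"wy":0,"wz":0,"gripper":60},
    {"x":-0.98,"y":0.19,"z":0,"wx":0,"wy":0,"wz":0,"gripper":60},
    {"x":-0.98,"y":0.19,"z":0,"wx":0,"wy":0,"wz":0,"gripper":60},
    {"x":-0.98,"y":0.19,"z":0,"wx":0,"wy":0,"wz":0,"gripper":60}
  ]
}}

```text
clock: 21.52
position: [576.8, -16.2, 94.0]
orientation: [[0.308, 0.951, -0.004], [0.951, -0.308, 0.001], [-0.0, -0.004, -1.0]]
force: [0.7, 0.2, 0.1]
width: 52.2
```

Emit:
{"method": "apply_moves", "body": {
  "targets": [
    {"x":-0.98,"y":0.19,"z":0,"wx":0,"wy":0,"wz":0,"gripper":60},
    {"x":-0.98,"y":0.19,"z":0,"wx":0,"wy":0,"wz":0,"gripper":60},
    {"x":-0.98,"y":0.19,"z":0,"wx":0,"wy":0,"wz":0,"gripper":60},
    {"x":-0.98,"y":0.19,"z":0,"wx":0,"wy":0,"wz":0,"gripper":60},
    {"x":-0.98,"y":0.19,"z":0,"wx":0,"wy":0,"wz":0,"gripper":60},
    {"x":-0.98,"y":0.19,"z":0,"wx":0,"wy":0,"wz":0,"gripper":60},
    {"x":-0.98,"y":0.19,"z":0,"wx":0,"wy":0,"wz":0,"gripper":60},
    {"x":-0.98,"y":0.19,"z":0,"wx":0,"wy":0,"wz":0,"gripper":60},
    {"x":-0.98,"y":0.19,"z":0,"wx":0,"wy":0,"wz":0,"gripper":60},
    {"x":-0.98,"y":0.19,"z":0,"wx":0,"wy":0,"wz":0,"gripper":60},
    {"x":-0.98,"y":0.19,"z":0,"wx":0,"wy":0,"wz":0,"gripper":60},
    {"x":-0.98,"y":0.19,"z":0,"wx":0,"wy":0,"wz":0,"gripper":60}
  ]
}}

```text
clock: 22.52
position: [540.6, -312.9, 93.8]
orientation: [[0.309, 0.951, -0.003], [0.951, -0.309, 0.002], [0.001, -0.004, -1.0]]
force: [0.2, -0.2, 0.5]
width: 52.5
```

Emit:
{"method": "apply_moves", "body": {
  "targets": [
    {"x":-0.98,"y":0.19,"z":0,"wx":0,"wy":0,"wz":0,"gripper":60},
    {"x":-0.98,"y":0.19,"z":0,"wx":0,"wy":0,"wz":0,"gripper":60},
    {"x":-0.95,"y":0.1,"z":0,"wx":0,"wy":0,"wz":1,"gripper":60},
    {"x":0,"y":0,"z":0,"wx":0,"wy":0,"wz":1,"gripper":60},
    {"x":0,"y":0,"z":0,"wx":0,"wy":0,"wz":1,"gripper":60},
    {"x":0,"y":0,"z":0,"wx":0,"wy":0,"wz":1,"gripper":60},
    {"x":0,"y":0,"z":0,"wx":0,"wy":0,"wz":1,"gripper":60},
    {"x":0,"y":0,"z":0,"wx":0,"wy":0,"wz":1,"gripper":60},
    {"x":0,"y":0,"z":0,"wx":0,"wy":0,"wz":1,"gripper":60},
    {"x":0,"y":0,"z":0,"wx":0,"wy":0,"wz":1,"gripper":60},
    {"x":0,"y":0,"z":0,"wx":0,"wy":0,"wz":1,"gripper":60},
    {"x":0,"y":0,"z":0,"wx":0,"wy":0,"wz":1,"gripper":60}
  ]
}}

```text
clock: 23.52
position: [529.9, -384.4, 93.6]
orientation: [[0.85, 0.528, -0.003], [0.528, -0.85, 0.003], [-0.001, -0.004, -1.0]]
force: [1.5, -0.3, 0.1]
width: 52.4
```

Emit:
{"method": "apply_moves", "body": {
  "targets": [
    {"x":0,"y":0,"z":0,"wx":0,"wy":0,"wz":1,"gripper":60},
    {"x":0,"y":0,"z":0,"wx":0,"wy":0,"wz":1,"gripper":60},
    {"x":0,"y":0,"z":0,"wx":0,"wy":0,"wz":1,"gripper":60},
    {"x":0,"y":0,"z":0,"wx":0,"wy":0,"wz":1,"gripper":60},
    {"x":0,"y":0,"z":0,"wx":0,"wy":0,"wz":1,"gripper":60},
    {"x":0,"y":0,"z":0,"wx":0,"wy":0,"wz":1,"gripper":60},
    {"x":0,"y":0,"z":0,"wx":0,"wy":0,"wz":1,"gripper":60},
    {"x":0,"y":0,"z":0,"wx":0,"wy":0,"wz":1,"gripper":60},
    {"x":0,"y":0,"z":0,"wx":0,"wy":0,"wz":1,"gripper":60},
    {"x":0,"y":0,"z":0,"wx":0,"wy":0,"wz":1,"gripper":60},
    {"x":0,"y":0,"z":0,"wx":0,"wy":0,"wz":1,"gripper":60},
    {"x":0,"y":0,"z":0,"wx":0,"wy":0,"wz":1,"gripper":60}
  ]
}}

```text
clock: 24.52
position: [529.9, -384.4, 93.6]
orientation: [[0.96, -0.278, -0.003], [-0.278, -0.96, 0.003], [-0.003, -0.002, -1.0]]
force: [0.1, 0.3, -0.2]
width: 51.8
```

Emit:
{"method": "apply_moves", "body": {
  "targets": [
    {"x":0,"y":0,"z":0,"wx":0,"wy":0,"wz":1,"gripper":60},
    {"x":0,"y":0,"z":0,"wx":0,"wy":0,"wz":0.45,"gripper":60},
    {"x":0,"y":0,"z":0,"wx":0,"wy":0,"wz":0,"gripper":60},
    {"x":0,"y":0,"z":0,"wx":0,"wy":0,"wz":0,"gripper":60},
    {"x":0,"y":0,"z":0,"wx":0,"wy":0,"wz":0,"gripper":60}
  ]
}}

```text
clock: 24.93
position: [530.5, -384.9, 94.6]
orientation: [[0.929, -0.37, -0.001], [-0.37, -0.929, 0.001], [-0.002, -0.001, -1.0]]
force: [0.0, -0.6, 0.8]
width: 52.3
```

```bash
python3 - <<'E'
from workcell import cams,telemetry
from h import *
o=telemetry.get_obs();print(o["position"],o["width"],o["orientation"].round(3).tolist())
c=cams.camera("wrist");W=fw(c);np.savez("pics/w4.npz",**c)
sat=c["frame"].max(2).astype(int)-c["frame"].min(2)
p=np.array([548.5,-341.9]);d=np.array([.3709,.9287]);nn=np.array([-d[1],d[0]])
al=(W[...,:2]-p)@d;pe=(W[...,:2]-p)@nn;z=W[...,2]
m=(z>33)&(z<43)&(abs(al)<72)&(abs(pe)<12)
b=W[m];print("bar pts",m.sum(),"along",np.percentile(al[m],[1,99]),"z",b[:,2].mean())
vx,vy,x0,y0=cv2.fitLine(b[:,:2].astype(np.float32),cv2.DIST_HUBER,0,.01,.01).ravel();d2=np.array([vx,vy])*np.sign(vy);print("ang",np.degrees(np.arctan2(d2[1],d2[0])),"perp at al=0 & -47:",[float(((np.array([x0,y0])-p)@nn)+ (s-((np.array([x0,y0])-p)@d))*(d2@nn)/(d2@d)) for s in(0,-47)])
m=(z>43.5)&(z<52)&(abs(pe)<22)&(al<-60);print("boss top",m.sum(),np.percentile(al[m],[1,99]),np.percentile(pe[m],[2,98]),z[m].mean())
m=(z>8)&(z<60)&(abs(pe)<25)&(al>60)&(al<140);print("jaw",m.sum(),np.percentile(al[m],[1,99]),np.percentile(pe[m],[2,98]))
cv2.imwrite("pics/w4.png",c["frame"][:,:,::-1])
E
```

```text
[ 530.49542463 -384.92013807   94.64886999] 52.27363095326586 [[0.929, -0.37, -0.001], [-0.37, -0.929, 0.001], [-0.002, -0.001, -1.0]]
bar pts 2457 along [-70.34302341  70.55713906] z 38.121496312250905
ang 68.69396 perp at al=0 & -47: [-1.1283582854600551, -1.5094144644080691]
boss top 603 [-100.68717861  -85.19253483] [-16.82805511  13.87875012] 45.033235939178084
jaw 2151 [ 61.4358918  118.32389692] [-19.93378331  18.73507561]
```

View pics/w4.png

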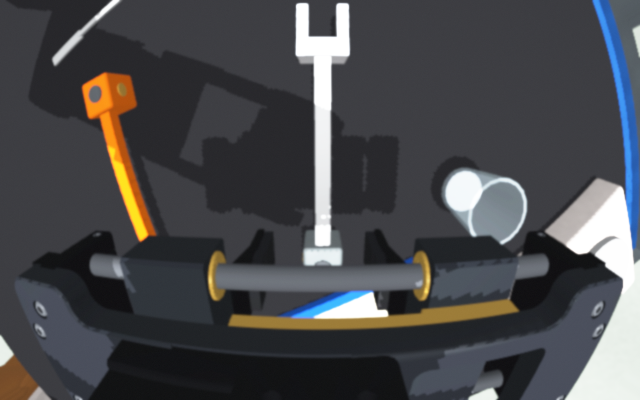

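The close view shows the grey bar vertical at u≈322, with the boss at (322,245) and the jaw at the top, well aligned. Correction is about 2 mm. Descend so the pads are centred on the bar, then grip.

Emit:
{"method": "apply_moves", "body": {
  "targets": [
    {"x":0.09,"y":0.05,"z":0.6,"wx":0,"wy":0,"wz":-0.09,"gripper":60},
    {"x":0,"y":0,"z":0.8,"wx":0,"wy":0,"wz":0,"gripper":60},
    {"x":0,"y":0,"z":0.8,"wx":0,"wy":0,"wz":0,"gripper":60},
    {"x":0,"y":0,"z":0.7,"wx":0,"wy":0,"wz":0,"gripper":60},
    {"x":0,"y":0,"z":0.6,"wx":0,"wy":0,"wz":0,"gripper":60},
    {"x":0,"y":0,"z":0.5,"wx":0,"wy":0,"wz":0,"gripper":60},
    {"x":0,"y":0,"z":0.3,"wx":0,"wy":0,"wz":0,"gripper":60},
    {"x":0,"y":0,"z":0.17,"wx":0,"wy":0,"wz":0,"gripper":60},
    {"x":0,"y":0,"z":0,"wx":0,"wy":0,"wz":0,"gripper":60},
    {"x":0,"y":0,"z":0,"wx":0,"wy":0,"wz":0,"gripper":60}
  ]
}}

```text
clock: 25.82
position: [533.0, -387.7, -15.8]
orientation: [[0.931, -0.365, 0.001], [-0.365, -0.931, -0.001], [0.001, 0.0, -1.0]]
force: [-0.4, -0.3, -0.2]
width: 52.5
```

Emit:
{"method": "apply_moves", "body": {
  "targets": [
    {"x":0,"y":0,"z":0,"wx":0,"wy":0,"wz":0,"gripper":0},
    {"x":0,"y":0,"z":0,"wx":0,"wy":0,"wz":0,"gripper":0},
    {"x":0,"y":0,"z":0,"wx":0,"wy":0,"wz":0,"gripper":0},
    {"x":0,"y":0,"z":0,"wx":0,"wy":0,"wz":0,"gripper":0},
    {"x":0,"y":0,"z":0,"wx":0,"wy":0,"wz":0,"gripper":0},
    {"x":0,"y":0,"z":0,"wx":0,"wy":0,"wz":0,"gripper":0},
    {"x":0,"y":0,"z":0,"wx":0,"wy":0,"wz":0,"gripper":0},
    {"x":0,"y":0,"z":0,"wx":0,"wy":0,"wz":0,"gripper":0},
    {"x":0,"y":0,"z":0,"wx":0,"wy":0,"wz":0,"gripper":0},
    {"x":0,"y":0,"z":0,"wx":0,"wy":0,"wz":0,"gripper":0}
  ]
}}

```text
clock: 26.65
position: [532.7, -387.4, -16.0]
orientation: [[0.931, -0.365, 0.0], [-0.365, -0.931, -0.0], [0.0, -0.0, -1.0]]
force: [0.2, 1.2, 0.0]
width: 12.0
```

Bar gripped (12.0 mm). Lift gently.

Emit:
{"method": "apply_moves", "body": {
  "targets": [
    {"x":0,"y":0,"z":-0.1,"wx":0,"wy":0,"wz":0,"gripper":0},
    {"x":0,"y":0,"z":-0.3,"wx":0,"wy":0,"wz":0,"gripper":0},
    {"x":0,"y":0,"z":-0.5,"wx":0,"wy":0,"wz":0,"gripper":0},
    {"x":0,"y":0,"z":-0.6,"wx":0,"wy":0,"wz":0,"gripper":0},
    {"x":0,"y":0,"z":-0.6,"wx":0,"wy":0,"wz":0,"gripper":0},
    {"x":0,"y":0,"z":-0.6,"wx":0,"wy":0,"wz":0,"gripper":0},
    {"x":0,"y":0,"z":-0.6,"wx":0,"wy":0,"wz":0,"gripper":0},
    {"x":0,"y":0,"z":-0.4,"wx":0,"wy":0,"wz":0,"gripper":0},
    {"x":0,"y":0,"z":-0.3,"wx":0,"wy":0,"wz":0,"gripper":0},
    {"x":0,"y":0,"z":0,"wx":0,"wy":0,"wz":0,"gripper":0},
    {"x":0,"y":0,"z":0,"wx":0,"wy":0,"wz":0,"gripper":0}
  ]
}}

```text
clock: 27.57
position: [532.5, -387.3, 84.1]
orientation: [[0.931, -0.365, 0.0], [-0.365, -0.931, -0.0], [0.0, 0.0, -1.0]]
force: [-0.1, -0.6, -6.4]
width: 11.9
```

```bash
cat > lvl.py <<'E'
from workcell import cams,telemetry
from h import *
o=telemetry.get_obs();print(o["position"].round(1),o["width"].round(1),o["force"].round(1),o["moment"].round(2))
T=o["position"];R=o["orientation"]
c=cams.camera("wrist");W=fw(c);L=(W-T)@R
m=(abs(L[...,0])<5)&(L[...,1]<-25)&(L[...,1]>-112)&(L[...,2]>-75)&(L[...,2]<-25)
P=L[m];P=P[P[:,2]<np.median(P[:,2])+4];print("bar top z slope (per mm toward jaw)",np.polyfit(-P[:,1],-P[:,2],1),len(P),"x slope",np.polyfit(-P[:,1],P[:,0],1))
for n in("top",):
    t=cams.camera(n);W=world(t);L=(W-T)@R
    m=(abs(L[...,0])<22)&(L[...,1]<170)&(L[...,1]>-200)&(L[...,2]>-85)&(L[...,2]<20)
    for a,b in((-190,-160),(-150,-130),(-120,-60),(40,75)):
        k=m&(L[...,1]>a)&(L[...,1]<b);Q=W[k]
        if len(Q): print(n,(a,b),len(Q),"z",np.percentile(Q[:,2],[10,50,90]).round(1),"x",np.percentile(L[k][:,0],[5,95]).round(1),"y",np.percentile(L[k][:,1],[2,98]).round(1))
E
python3 lvl.py
```

```text
Traceback (most recent call last):
  File "lvl.py", line 3, in <module>
    o=telemetry.get_obs();print(o["position"].round(1),o["width"].round(1),o["force"].round(1),o["moment"].round(2))
                                                       ^^^^^^^^^^^^^^^^
AttributeError: 'float' object has no attribute 'round'
```

```bash
sed -i 's/o\["width"\].round(1)/round(o["width"],1)/' lvl.py; python3 lvl.py
```

```text
[ 532.5 -387.3   84.1] 11.9 [-0.1 -0.6 -6.4] [-0.11  0.07 -0.  ]
bar top z slope (per mm toward jaw) [1.78241224e-03 5.39899865e+01] 4161 x slope [ 0.00049261 -0.08469459]
top (-190, -160) 31 z [124.4 139.9 144. ] x [-21.4  16.7] y [-169.  -160.1]
top (-150, -130) 106 z [116.2 141.1 146.1] x [-21.6  15.4] y [-149.  -130.5]
top (-120, -60) 110 z [132.8 137.3 140.2] x [-8.1  3.3] y [-117.8  -61.4]
```

Level (slope 0.1°) and gripped at the balance point. Turn to the cradle's direction.

Emit:
{"method": "apply_moves", "body": {
  "targets": [
    {"x":0,"y":0,"z":0,"wx":0,"wy":0,"wz":-0.3,"gripper":0},
    {"x":0,"y":0,"z":0,"wx":0,"wy":0,"wz":-0.6,"gripper":0},
    {"x":0,"y":0,"z":0,"wx":0,"wy":0,"wz":-0.8,"gripper":0},
    {"x":0,"y":0,"z":0,"wx":0,"wy":0,"wz":-0.8,"gripper":0},
    {"x":0,"y":0,"z":0,"wx":0,"wy":0,"wz":-0.8,"gripper":0},
    {"x":0,"y":0,"z":0,"wx":0,"wy":0,"wz":-0.8,"gripper":0},
    {"x":0,"y":0,"z":0,"wx":0,"wy":0,"wz":-0.8,"gripper":0},
    {"x":0,"y":0,"z":0,"wx":0,"wy":0,"wz":-0.8,"gripper":0},
    {"x":0,"y":0,"z":0,"wx":0,"wy":0,"wz":-0.8,"gripper":0},
    {"x":0,"y":0,"z":0,"wx":0,"wy":0,"wz":-0.8,"gripper":0},
    {"x":0,"y":0,"z":0,"wx":0,"wy":0,"wz":-0.8,"gripper":0},
    {"x":0,"y":0,"z":0,"wx":0,"wy":0,"wz":-0.8,"gripper":0}
  ]
}}

```text
clock: 28.67
position: [532.1, -387.0, 82.8]
orientation: [[0.969, 0.249, -0.001], [0.249, -0.969, 0.001], [-0.001, -0.002, -1.0]]
force: [-0.4, 0.1, -6.8]
width: 11.7
```

Emit:
{"method": "apply_moves", "body": {
  "targets": [
    {"x":0,"y":0,"z":0,"wx":0,"wy":0,"wz":-0.8,"gripper":0},
    {"x":0,"y":0,"z":0,"wx":0,"wy":0,"wz":-0.8,"gripper":0},
    {"x":0,"y":0,"z":0,"wx":0,"wy":0,"wz":-0.8,"gripper":0},
    {"x":0,"y":0,"z":0,"wx":0,"wy":0,"wz":-0.8,"gripper":0},
    {"x":0,"y":0,"z":0,"wx":0,"wy":0,"wz":-0.8,"gripper":0},
    {"x":0,"y":0,"z":0,"wx":0,"wy":0,"wz":-0.8,"gripper":0},
    {"x":0,"y":0,"z":0,"wx":0,"wy":0,"wz":-0.8,"gripper":0},
    {"x":0,"y":0,"z":0,"wx":0,"wy":0,"wz":-0.8,"gripper":0},
    {"x":0,"y":0,"z":0,"wx":0,"wy":0,"wz":-0.8,"gripper":0},
    {"x":0,"y":0,"z":0,"wx":0,"wy":0,"wz":-0.8,"gripper":0},
    {"x":0,"y":0,"z":0,"wx":0,"wy":0,"wz":-0.8,"gripper":0},
    {"x":0,"y":0,"z":0,"wx":0,"wy":0,"wz":-0.8,"gripper":0}
  ]
}}

```text
clock: 29.67
position: [532.2, -387.0, 82.8]
orientation: [[0.604, 0.797, -0.001], [0.797, -0.604, 0.001], [0.0, -0.002, -1.0]]
force: [-0.4, 1.2, -5.7]
width: 11.6
```

Emit:
{"method": "apply_moves", "body": {
  "targets": [
    {"x":0,"y":0,"z":0,"wx":0,"wy":0,"wz":-0.8,"gripper":0},
    {"x":0,"y":0,"z":0,"wx":0,"wy":0,"wz":-0.8,"gripper":0},
    {"x":0,"y":0,"z":0,"wx":0,"wy":0,"wz":-0.8,"gripper":0},
    {"x":0,"y":0,"z":0,"wx":0,"wy":0,"wz":-0.8,"gripper":0},
    {"x":0,"y":0,"z":0,"wx":0,"wy":0,"wz":-0.8,"gripper":0},
    {"x":0,"y":0,"z":0,"wx":0,"wy":0,"wz":-0.4,"gripper":0},
    {"x":0,"y":0,"z":0,"wx":0,"wy":0,"wz":-0.4,"gripper":0},
    {"x":0,"y":0,"z":0,"wx":0,"wy":0,"wz":0,"gripper":0},
    {"x":0,"y":0,"z":0,"wx":0,"wy":0,"wz":0,"gripper":0},
    {"x":0,"y":0,"z":0,"wx":0,"wy":0,"wz":0,"gripper":0}
  ]
}}

```text
clock: 30.5
position: [532.4, -387.2, 83.4]
orientation: [[0.313, 0.95, -0.001], [0.95, -0.313, 0.001], [0.0, -0.001, -1.0]]
force: [0.3, 0.1, -7.1]
width: 11.4
```

Emit:
{"method": "apply_moves", "body": {
  "targets": [
    {"x":0.3,"y":-0.07,"z":0,"wx":0,"wy":0,"wz":0,"gripper":0},
    {"x":0.5,"y":-0.07,"z":0,"wx":0,"wy":0,"wz":0,"gripper":0},
    {"x":0.7,"y":-0.07,"z":0,"wx":0,"wy":0,"wz":0,"gripper":0},
    {"x":0.7,"y":-0.07,"z":0,"wx":0,"wy":0,"wz":0,"gripper":0},
    {"x":0.7,"y":-0.07,"z":0,"wx":0,"wy":0,"wz":0,"gripper":0},
    {"x":0.7,"y":-0.07,"z":0,"wx":0,"wy":0,"wz":0,"gripper":0},
    {"x":0.7,"y":-0.07,"z":0,"wx":0,"wy":0,"wz":0,"gripper":0},
    {"x":0.7,"y":-0.07,"z":0,"wx":0,"wy":0,"wz":0,"gripper":0},
    {"x":0.7,"y":-0.07,"z":0,"wx":0,"wy":0,"wz":0,"gripper":0},
    {"x":0.7,"y":-0.07,"z":0,"wx":0,"wy":0,"wz":0,"gripper":0},
    {"x":0.7,"y":-0.07,"z":0,"wx":0,"wy":0,"wz":0,"gripper":0},
    {"x":0.7,"y":-0.07,"z":0,"wx":0,"wy":0,"wz":0,"gripper":0}
  ]
}}

```text
clock: 31.5
position: [573.7, -192.5, 84.2]
orientation: [[0.311, 0.95, -0.0], [0.95, -0.311, 0.0], [0.0, -0.0, -1.0]]
force: [0.9, -0.1, -5.9]
width: 11.7
```

Emit:
{"method": "apply_moves", "body": {
  "targets": [
    {"x":0.7,"y":-0.08,"z":0,"wx":0,"wy":0,"wz":0,"gripper":0},
    {"x":0.7,"y":-0.08,"z":0,"wx":0,"wy":0,"wz":0,"gripper":0},
    {"x":0.7,"y":-0.08,"z":0,"wx":0,"wy":0,"wz":0,"gripper":0},
    {"x":0.7,"y":-0.08,"z":0,"wx":0,"wy":0,"wz":0,"gripper":0},
    {"x":0.7,"y":-0.08,"z":0,"wx":0,"wy":0,"wz":0,"gripper":0},
    {"x":0.7,"y":-0.08,"z":0,"wx":0,"wy":0,"wz":0,"gripper":0},
    {"x":0.7,"y":-0.08,"z":0,"wx":0,"wy":0,"wz":0,"gripper":0},
    {"x":0.7,"y":-0.08,"z":0,"wx":0,"wy":0,"wz":0,"gripper":0},
    {"x":0.7,"y":-0.08,"z":0,"wx":0,"wy":0,"wz":0,"gripper":0},
    {"x":0.6,"y":-0.08,"z":0,"wx":0,"wy":0,"wz":0,"gripper":0},
    {"x":0.5,"y":-0.08,"z":0,"wx":0,"wy":0,"wz":0,"gripper":0},
    {"x":0.3,"y":-0.06,"z":0,"wx":0,"wy":0,"wz":0,"gripper":0}
  ]
}}

```text
clock: 32.5
position: [611.0, -2.3, 84.1]
orientation: [[0.31, 0.951, -0.0], [0.951, -0.31, 0.001], [0.001, -0.0, -1.0]]
force: [-0.0, -1.1, -5.5]
width: 11.6
```

Emit:
{"method": "apply_moves", "body": {
  "targets": [
    {"x":0,"y":0,"z":0,"wx":0,"wy":0,"wz":0,"gripper":0},
    {"x":0,"y":0,"z":0,"wx":0,"wy":0,"wz":0,"gripper":0},
    {"x":0,"y":0,"z":0,"wx":0,"wy":0,"wz":0,"gripper":0},
    {"x":0,"y":0,"z":0,"wx":0,"wy":0,"wz":0,"gripper":0},
    {"x":0,"y":0,"z":0,"wx":0,"wy":0,"wz":0,"gripper":0}
  ]
}}

```text
clock: 32.92
position: [611.3, -6.4, 83.9]
orientation: [[0.314, 0.95, -0.0], [0.95, -0.314, -0.0], [-0.0, 0.0, -1.0]]
force: [1.2, -1.2, -5.6]
width: 11.6
```

```bash
cat >> lvl.py <<'E'
# clamp relative to cradle, wrist view
W=fw(c);g=c["frame"]
print("jaw-neck region: fork horns",end=" ")
k=(W[...,2]>69)&(W[...,2]<80)&(abs(W[...,0]-504)<22)&(abs(W[...,1]-30)<30);print(k.sum(),W[k].mean(0).round(1) if k.any() else "", cv2.minAreaRect(W[k][:,:2].astype(np.float32)) if k.any() else "")
L=(W-T)@R
k=(abs(L[...,0])<25)&(L[...,1]<-115)&(L[...,1]>-180)&(W[...,2]>110)&(W[...,2]<160)
print("jaw",k.sum(),W[k].mean(0).round(1),cv2.minAreaRect(W[k][:,:2].astype(np.float32)),"y range",np.percentile(L[k][:,1],[1,99]))
k=(abs(L[...,0])<6)&(L[...,1]<-25)&(L[...,1]>-110)&(W[...,2]>125)&(W[...,2]<145);B=W[k]
d=np.array([-.9505,.3107]);s=np.array([663.2,-22.2]);a=(B[:,:2]-s)@d;q=(B[:,:2]-s)@[-d[1],d[0]]
print("bar offset from cradle axis at fork(168) and saddle:",np.polyval(np.polyfit(a,q,1),[168,0]).round(1))
t=cams.camera("top");W=world(t);a=(W[...,:2]-s)@d;q=(W[...,:2]-s)@[-d[1],d[0]]
k=(abs(a)<40)&(abs(q)<30)&(W[...,2]>125);print("boss top",k.sum(),W[k].mean(0).round(1) if k.any() else"","along",a[k].mean().round(1) if k.any() else "","across",q[k].mean().round(1) if k.any() else "")
sc=cams.camera("scene");cv2.imwrite("pics/fin_%d.png"%int(o["clock"]*10),np.hstack([cv2.resize(sc["frame"][130:330,230:430,::-1],(400,400)),cv2.resize(c["frame"][0:300,170:470,::-1],(400,400))]))
W=world(sc);a=(W[...,:2]-s)@d;q=(W[...,:2]-s)@[-d[1],d[0]]
k=(abs(a)<40)&(abs(q)<30)&(W[...,2]>100)&(W[...,2]<160);print("scene boss",k.sum(),"z",np.percentile(W[k][:,2],[2,98]),"along",np.percentile(a[k],[2,98]),"across",np.percentile(q[k],[2,98]))
E
python3 lvl.py; ls pics
```

```text
[611.3  -6.4  83.9] 11.6 [ 1.2 -1.2 -5.6] [-0.04  0.03  0.01]
bar top z slope (per mm toward jaw) [5.06337526e-04 5.41564270e+01] 4201 x slope [-0.00065751  0.03568453]
jaw-neck region: fork horns 704 [503.4  27.3  74.1] ((503.6184997558594, 28.06305503845215), (38.168575286865234, 16.456296920776367), 72.11075592041016)
jaw 2385 [494.4  32.8 135.5] ((496.2264404296875, 32.03498077392578), (40.39069366455078, 12.589628219604492), 72.26457977294922) y range [-127.16905068 -115.4530257 ]
bar offset from cradle axis at fork(168) and saddle: [0.6 1. ]
boss top 228 [633.8 -14.7 447.5] along 30.3 across 2.0
scene boss 380 z [105.34825288 148.8946162 ] along [-20.92145587  35.28221408] across [-16.48926783  15.77808208]
crad.png
fin_329.png
g1.png
g2.png
g3.png
s2.npz
scene0.npz
scene0.png
top0.npz
top0.png
top1.npz
w1.npz
w1.png
w1c.png
w2.npz
w3.npz
w4.npz
w4.png
```

Aligned within about 2 mm and level. Nudge about 1.5 mm towards the fork, lower 10 mm (30 mm over saddle, 40 mm over fork), settle.

Emit:
{"method": "apply_moves", "body": {
  "targets": [
    {"x":0,"y":-0.06,"z":0.1,"wx":0,"wy":0,"wz":0,"gripper":0},
    {"x":0,"y":0,"z":0.1,"wx":0,"wy":0,"wz":0,"gripper":0},
    {"x":0,"y":0,"z":0.1,"wx":0,"wy":0,"wz":0,"gripper":0},
    {"x":0,"y":0,"z":0.1,"wx":0,"wy":0,"wz":0,"gripper":0},
    {"x":0,"y":0,"z":0,"wx":0,"wy":0,"wz":0,"gripper":0},
    {"x":0,"y":0,"z":0,"wx":0,"wy":0,"wz":0,"gripper":0},
    {"x":0,"y":0,"z":0,"wx":0,"wy":0,"wz":0,"gripper":0},
    {"x":0,"y":0,"z":0,"wx":0,"wy":0,"wz":0,"gripper":0},
    {"x":0,"y":0,"z":0,"wx":0,"wy":0,"wz":0,"gripper":0},
    {"x":0,"y":0,"z":0,"wx":0,"wy":0,"wz":0,"gripper":0},
    {"x":0,"y":0,"z":0,"wx":0,"wy":0,"wz":0,"gripper":0},
    {"x":0,"y":0,"z":0,"wx":0,"wy":0,"wz":0,"gripper":0}
  ]
}}

```text
clock: 34.12
position: [610.0, -4.9, 74.0]
orientation: [[0.312, 0.95, 0.0], [0.95, -0.312, -0.0], [0.0, 0.0, -1.0]]
force: [0.4, 0.9, -6.4]
width: 11.5
```

```bash
python3 lvl.py; ls pics/fin*; python3 - <<'E'
from workcell import cams
from h import *
t=cams.camera("scene");print({n:(proj(t,p).round(0).tolist()) for n,p in dict(stop=[449,259,33],screw=[613,283,43]).items()})
cv2.imwrite("pics/scene_end.png",t["frame"][:,:,::-1])
E
```

```text
[610.   -4.9  74. ] 11.5 [ 0.4  0.9 -6.4] [-0.04 -0.01 -0.03]
bar top z slope (per mm toward jaw) [-4.56481808e-04  5.42214002e+01] 4194 x slope [-0.00050254  0.01924253]
jaw-neck region: fork horns 770 [503.5  27.4  74. ] ((503.3576354980469, 28.128353118896484), (38.26908874511719, 16.261394500732422), 72.81775665283203)
jaw 2127 [493.  34. 128.] ((494.8049621582031, 33.373924255371094), (40.48592758178711, 12.776931762695312), 71.36153411865234) y range [-127.02149784 -115.42658381]
bar offset from cradle axis at fork(168) and saddle: [-0.2 -0. ]
boss top 205 [633.2 -14.8 436.4] along 30.8 across 2.3
scene boss 349 z [102.59689525 139.13815484] along [-19.33793027  34.10089811] across [-17.10481539  15.40135641]
pics/fin_329.png
pics/fin_341.png
{'stop': [381.0, 177.0], 'screw': [416.0, 212.0]}
```

View pics/scene_end.png

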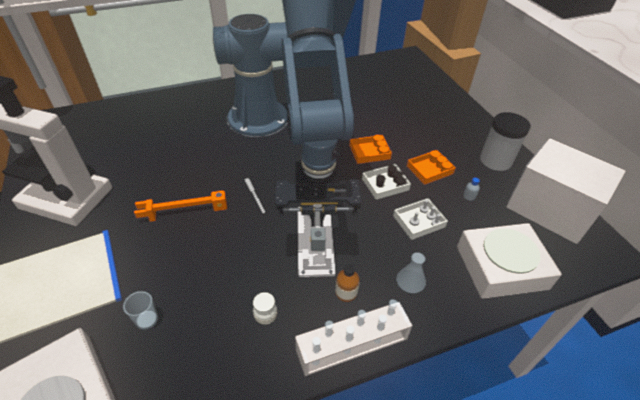

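The scene shows the clamp held over the cradle at (317,240), the stopper standing in the white stopper tray at (381,181), the screw in the white screw tray at (416,217), and the bystanders undisturbed. Handing in.

```bash
python3 -c "
from workcell import order
print(order.finish_job())"
```

```text
the job is handed in; nothing more can be done
None
```

I put the stopper and then the thumbscrew into their own white trays. I then gripped the clamp arm at its balance point and handed the job in at about 34 s, still holding it above the cradle.

**Last checks:**
- **Trays:** the stopper stood in its tray at about (449, 259) mm and the screw upright in its tray at about (613, 283) mm.
- **Grip:** the finger opening was 11.5 mm on the 12 mm bar, and the force reading showed about 6.4 N of weight.
- **Level and alignment:** the bar's slope was under 0.1°. It sat within about 1 mm of the cradle's line across, and the boss was within about 2 mm of the saddle along it.
- **Height:** the underside was about 30 mm above the saddle top, and the bar about 40 mm above the fork.
- **Bystanders:** the last picture showed no sign that anything else had moved. I judged that by eye and did not measure it. The dish could not be seen behind the arm in that picture, so it is unchecked.

**What disagreed:**
- **Fingertips:** they really sit about 30 mm behind the reported TCP. My first two closures therefore shut above the stopper without touching it. Measurements from two cameras confirmed the offset, and I allowed for it from then on.
- **Boss height:** the top camera could not see the boss past the gripper. Its place and height come from the scene camera and the lift distance.

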